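# Add an insert box to the row held by a ratchet stop

### The job

Make room in the drawer's row of insert boxes and add the empty box that stands in front of it: press the release pad of the sliding stop down and, keeping it down, push the stop back along its toothed bar; push the empty box straight in beside the other one until it stands against the bar; then push the stop up again so that it holds both boxes snug. Only press and push: lift or tip no box, do not force the stop, and leave the loose things round about where they are.

Things in the scene. Friction and masses are not known exactly. Their poses are not given: they have to be found in the camera images.
- rail: Fixed steel ratchet rail on the drawer floor: toothed bar 22 wide, 310 long, top 54 high, upright front face; at its left end an end plate 78 high reaching 118 to the front. Origin: on the floor, under the bar's centre line, at the end plate's inner face. The row runs from the end plate along -y (to the right), in front (-x) of the bar, whose front face is x = -11. z up.
- stop (a joint): Sliding stop on the bar: steel plate like the end plate, 5 thick, 103 high above the bar, on a carriage 88 long. Value: clear length of the row, end plate to stop plate, m; it grows towards the bar's free (right) end, 0.079 to 0.205. Slides with 2 to 6 N towards the row, clicking over teeth 5 mm apart; away from the row it is locked (play up to 5 mm) unless the release is down.
- stop_plate (a point): Top edge (103 high) of the stop's plate above the bar, in the face that touches the boxes. Distances behind it along rail -y: plate 0 to 5; open pocket 5 to 54 with the release pad in it, open to front and back; thumb wall 54 to 60, 34 wide, top 106 high; carriage end 88. Push the stop back on the thumb wall and up to the row on the plate, both from inside the pocket.
- release (a joint): Spring rocker in the stop's pocket that lifts the pawl: 0 up (locked; a little more while the pawl rides on a tooth), 0.26 rad fully down; the pawl is clear of the teeth above 0.15. Needs 4 to 7 N on the pad's middle, which then sinks 7 mm; springs back when let go, so keep it fully down while the stop is pushed back. As it goes down the stop may shift 1 mm towards the row.
- release_pad (a point): Middle of the black ribbed release pad's top, 24 wide (x) x 36 long, 30 behind the plate's front face, 77 above the floor when up, 70 when down. The pad's pivot is 28 farther back, inside the carriage.
- box_new: The empty red insert box standing in front of the row, to be added: outside 105 (x) x 82 (y) at the rim, 100 x 78 where it touches, 81 high, walls and floor 2 thick, 45 to 80 g. Open at the top (inside 96 x 74): it can be pushed by a fingertip inside it, against its back wall, best below mid height so that it does not tip. Origin: centre of its underside.
- box_row: The like red insert box already in the row, between end plate and stop, with a few fasteners in it: 105 x 82 at the rim, 100 x 78 where it touches, 79 high. Origin: centre of its underside.
- step_block: Bystander: black stepped clamping block, 28 x 60, 36 high, in front of the row at the left. Origin: centre of its underside.
- bolt_m16: Bystander: hexagon bolt standing on its head, 61 high, in front of the row at the right. Origin: centre of its underside.
- chuck_key: Bystander: T-handled drill chuck key, 70 x 85 x 17, lying in front at the right. Origin: centre of its underside.
- v_block: Bystander: steel V-block, 50 x 50, 40 high, near the bar's free end, in front of it. Origin: centre of its underside.
- drill_13: Bystander: twist drill, 151 long, 13 thick, lying behind the bar. Origin: centre of its underside.
- centre_punch: Bystander: centre punch, 112 long, 13 thick, lying behind the bar near its free end. Origin: centre of its underside.

How it is judged:
By the outcome, as a careful person would: the job done as asked, in the order asked, and still so for the second after the job is handed in, with the robot touching nothing.
It also fails if it takes over 64 s, if anything falls off the work surface, if the arm or the gripper's body presses on something with over 40 N, if the wrist force passes 120 N, or if a joint passes its speed limit or range.

### The arm

A 7-joint arm with a two-finger parallel gripper is mounted at the origin on a cart in front of the work surface, level with it; the furniture and walls round the work are solid. World frame = base frame: x ahead of the robot, y to its left, z up, the work surface at z = 0. Lengths are in m, angles in degrees, forces in N, time in s.
With the tool pointing down it reaches from about 0.425 to 0.875 m from the base axis. Payload 4.7 kg.
Tool frame: the origin (TCP) lies on the centre line of the jaws, within the pads' length; the fingertips stand 25 mm ahead of it and the grasp point (between the pads) lies 6 mm ahead of it; z points along the fingers, y is the direction in which the jaws open and shut (so a half turn about z gives the same grasp; the last joint's range is limited). The gripper opens to 87 mm and grips with 3 to 60 N. Pads are 19 mm wide; open, the fingers measure 117 mm over their backs; the gripper's body (75 mm by 190 mm) begins 51 mm behind the grasp point.
Start: joints at [-76.484, 18.392, -4.016, 83.108, 1.295, 78.541, -3.26], TCP at [0.143, 0.634, 0.222] pointing down, gripper open.
Joint ranges: [-163.93, 163.93], [-17.29, 119.83], [-79.2, 71.16], [3.27, 140.29], [-89.18, 269.18], [5.43, 117.66], [-154.24, 154.24]. Speed limits (degrees/s): [147.25, 147.25, 180, 180, 180, 180, 180].

### API

Orientations are given as [roll, pitch, yaw] about the fixed x, y, z axes, in that order (R = Rz(yaw) Ry(pitch) Rx(roll)).
In Python, from cell import env gives the robot as it stands.
- The arm moves only by the shell command python3 -m creep 'ROWS' [OPENING] [FORCE]. ROWS is JSON, a list of rows, each an object of numbers: "tx", "ty", "tz": the shift along the tool's x, y, z in m; "rx", "ry", "rz": the turn, a rotation vector about the tool's x, y, z in degrees. In form: [{"tx": .., "ty": .., "tz": .., "rx": .., "ry": .., "rz": ..}, ...]. A call has 1 to 20 rows; each row shifts and turns the commanded pose from where the row before left it, along the tool's axes as they then stand; what a row does not reach is not made up. A row lasts 1/8 s, in which the tool goes at most 62.5 mm and 10.7 degrees, less where a joint would pass 70% of its speed; a pose out of reach is approached as far as the arm can. A call is refused whole if a number of a shift passes 0.0625 or a number of a turn 10.7, either way. A call with a gripper value outside its range is refused whole. OPENING is the finger opening in m, from 0 to 0.087, set as the call begins (- or left out, the last holds). The fingers move at their own pace and stop on an object; FORCE is the grip in N (left out, the last holds). Time passes only in rows, so rows that do not move let the fingers close. It gives the time, the measured TCP pose, the force and the opening at its end, in the units of the state.
- env.get_obs(): the state, without advancing time (a new reading comes with each control period).
- env.read_camera(name): name is "scene" or "top"; returns a dict with "pixels" (400x640x3 uint8, red, green, blue), "intrinsics" (3x3 intrinsics, pixels), "R" (3x3) and "t" (3): a world point X has camera coordinates R X + t. Camera axes: x right, y down, z forward; pixel columns grow to the right and rows downward; lengths in m; the calibration is good to about 2 mm. A picture is of the moment at which its call begins. There is no depth.
- env.sign_off(): hands the job in, once; it reports no verdict.
The state is a dict: "time_s": time; "qpos": joint angles; "joint_velocities": joint speeds; "effort": joint torques, N m; "tool_pos": TCP position; "tool_rot": TCP orientation; "force": force on the tool from outside, world axes, zero at the start; "wrist_torque": the same for the moment, N m; "grip_width": finger opening in m.
Only numpy, scipy, OpenCV 4.12 (cv2) and the standard library are available. Lean on these libraries where they do the work, as an engineer would, in place of code of your own. Each camera call takes 0.05 s, during which the arm holds its last target.

## Working session

There is one attempt and no reset: what is moved stays moved. The work goes in short steps, Python scripts to look and compute and a shell command to move; the robot and the scene stay as the last step left them, time stands still between calls to the robot, and variables do not carry over. Pictures are saved under pics/ and viewed, and the job is handed in when it is done.

```bash
ls; mkdir -p pics
python3 - <<'E'
from cell import env
import cv2, json, numpy as np
o=env.get_obs(); print({k:np.round(v,4).tolist() for k,v in o.items()})
for n in("scene","top"):
    c=env.read_camera(n); cv2.imwrite(f"pics/{n}0.png",c["pixels"][:,:,::-1])
    print(n,np.array(c["intrinsics"]).tolist(),np.array(c["R"]).round(4).tolist(),np.array(c["t"]).round(4).tolist())
E
```

```text
pics
{'time_s': 0.0, 'qpos': [-76.4846, 18.4391, -4.0138, 83.1746, 1.2961, 78.5425, -3.2616], 'joint_velocities': [0.0704, 0.0184, 0.0885, 0.0182, 0.0263, 0.0072, 0.0533], 'effort': [-0.0001, -49.1283, -0.4038, -31.2534, -0.0638, 0.0437, 0.0002], 'tool_pos': [0.1429, 0.6335, 0.2209], 'tool_rot': [-179.889, 0.0075, 167.2913], 'force': [-0.8827, 0.455, 0.2682], 'wrist_torque': [0.0208, 0.005, -0.0368], 'grip_width': 0.0869}
scene [[426.28082291933504, 0.0, 323.9956959406563], [0.0, 426.28082291933504, 201.07022132906192], [0.0, 0.0, 1.0]] [[0.7443, -0.6678, 0.0015], [-0.2801, -0.3142, -0.9071], [0.6063, 0.6747, -0.4209]] [-0.2226, 0.3158, 0.3912]
top [[387.44227387868756, 0.0, 313.5547248861921], [0.0, 387.44227387868756, 197.19019461326994], [0.0, 0.0, 1.0]] [[0.027, -0.9992, -0.0287], [-0.995, -0.024, -0.0972], [0.0964, 0.0312, -0.9949]] [0.261, 0.5564, 0.8612]
```

View pics/scene0.png

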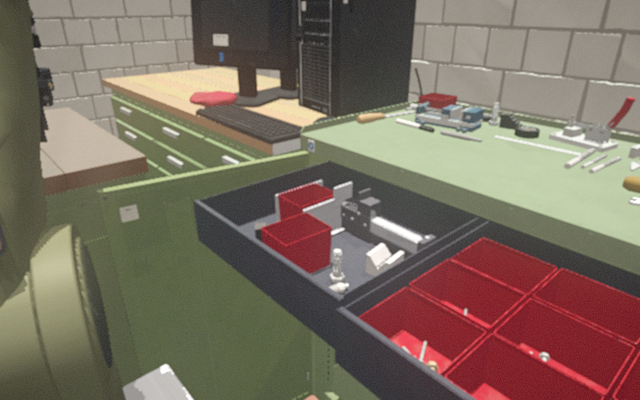

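View pics/top0.png

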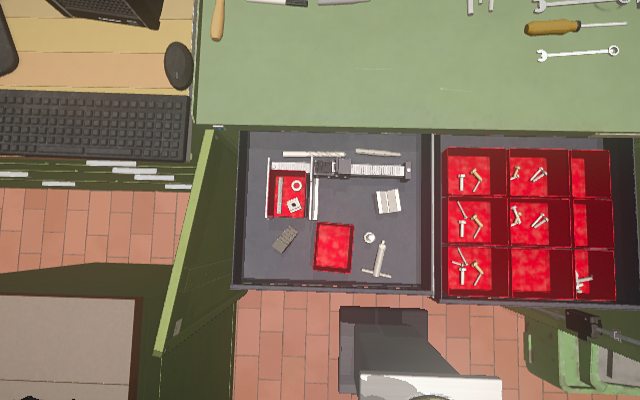

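The top view shows the drawer: end plate at about (268,190), row box (288,194), stop plate (314,190), bar along row 168, new box (333,247). The drawer walls surround everything. I'll enlarge it.

```bash
cat > h.py <<'E'
import cv2, numpy as np
def cal(c): return np.array(c["intrinsics"]),np.array(c["R"]),np.array(c["t"])
def proj(c,X):
    K,R,t=cal(c); X=np.atleast_2d(X); p=(K@(R@X.T+t[:,None])).T; return p[:,:2]/p[:,2:]
def unproj(c,uv,z):
    K,R,t=cal(c); d=R.T@np.linalg.inv(K)@np.array([uv[0],uv[1],1.]); o=-R.T@t
    return o+d*(z-o[2])/d[2]
def crop(c,x0,y0,x1,y1,s,fn,grid=10):
    im=c["pixels"][y0:y1,x0:x1,::-1]; im=cv2.resize(im,None,fx=s,fy=s,interpolation=cv2.INTER_CUBIC)
    for x in range((x0//grid+1)*grid,x1,grid):
        cv2.line(im,((x-x0)*s,0),((x-x0)*s,5),(0,255,255),1)
        if x%20==0: cv2.putText(im,str(x),((x-x0)*s-8,16),0,.35,(0,255,255),1)
    for y in range((y0//grid+1)*grid,y1,grid):
        cv2.line(im,(0,(y-y0)*s),(5,(y-y0)*s),(0,255,255),1)
        if y%20==0: cv2.putText(im,str(y),(6,(y-y0)*s+4),0,.35,(0,255,255),1)
    cv2.imwrite(fn,im)
E
python3 - <<'E'
from cell import env
from h import *
c=env.read_camera("top"); crop(c,230,125,430,295,4-0,"pics/t1.png") 
s=env.read_camera("scene"); crop(s,190,150,450,320,3,"pics/s1.png")
E
```

```text
(no output)
```

View pics/t1.png

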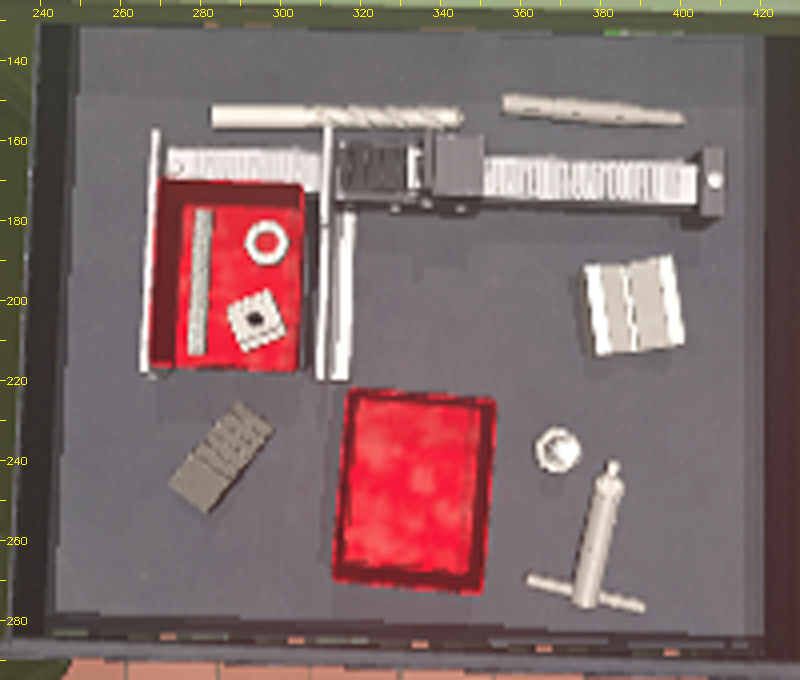

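View pics/s1.png

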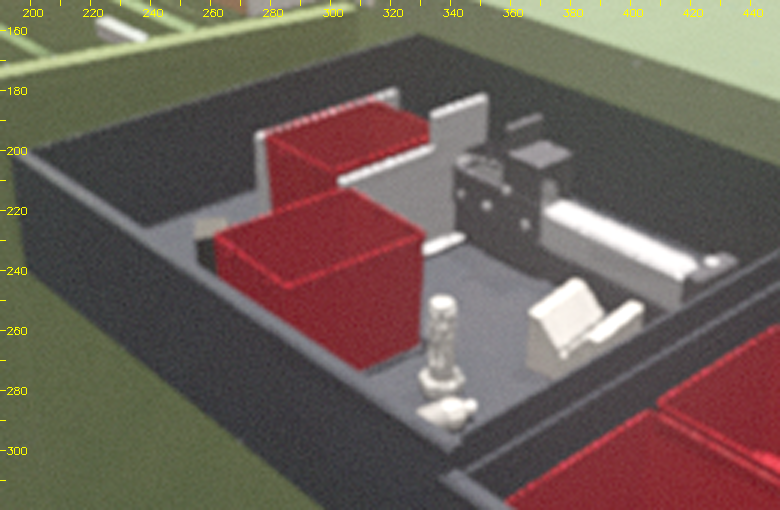

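Run:
```python
from cell import env
from h import *
np.set_printoptions(precision=4,suppress=True)
c=env.read_camera("top");s=env.read_camera("scene")
P=lambda n,u,v,z:print(n,unproj(c,(u,v),z))
P("bar back R",404,165.,.054);P("bar front R",404,175.9,.054);P("bar back mid",351.5,163.6,.054);P("bar front mid",351.5,174.4,.054)
P("bar back L",273,162.3,.054)
P("endplate back outer/inner top",268,157.5,.078);P("inner",270,157.5,.078);P("endpl front outer",265.3,217.5,.078);P("endpl front inner",267.3,217.5,.078)
P("stop back L",310.8,156.5,.103);P("stop back R",313.2,156.5,.103);P("stop front L",309.3,219.8,.103);P("stop front R",311.3,219.8,.103)
P("stop split",311.,182,.103)
P("thumb top L back",335.7,157.5,.106);P("thumb top R back",338.,157.5,.106);
P("pad c",323,167.5,.077)
print("new box rim");
for q in((317.5,222.2),(354,224.8),(350.3,273.3),(313.2,269.8)):P("",*q,.081)
print("row box rim")
for q in((270.2,170),(306,171),(305,217.3),(267,217)):P("",*q,.079)
for n,u,v,z in(("bolt",369,237,.061),("key",378,260,.01),("keytip",383,240.5,.01),("keyR",391,276.5,.01),("keyL",362,269.5,.01),("step",285,240,.036),("v",388,202,.04),("wall front top?",330,285,.08)):P(n,u,v,z)
for e in((230,),):pass
P("drawer floor FL",245,278,0);P("floor FR",420,283,0);P("floor BR",418,134,0);P("floor BL",250,132,0)
P("wall",235,286,.11);P("wall",420,290,.11)
```

```text
bar back R [0.6248 0.0733 0.054 ]
bar front R [0.6001 0.0732 0.054 ]
bar back mid [0.6255 0.1909 0.054 ]
bar front mid [0.6009 0.1905 0.054 ]
bar back L [0.6246 0.3686 0.054 ]
endplate back outer/inner top [0.6306 0.3768 0.078 ]
inner [0.6307 0.3723 0.078 ]
endpl front outer [0.498  0.3776 0.078 ]
endpl front inner [0.4982 0.3732 0.078 ]
stop back L [0.6298 0.2812 0.103 ]
stop back R [0.6299 0.276  0.103 ]
stop front L [0.4946 0.2806 0.103 ]
stop front R [0.4947 0.2764 0.103 ]
stop split [0.5748 0.2792 0.103 ]
thumb top L back [0.6281 0.228  0.106 ]
thumb top R back [0.6282 0.2232 0.106 ]
pad c [0.6111 0.2547 0.077 ]
new box rim
 [0.4907 0.2636 0.081 ]
 [0.4872 0.185  0.081 ]
 [0.3841 0.1911 0.081 ]
 [0.3891 0.2702 0.081 ]
row box rim
 [0.6027 0.3707 0.079 ]
 [0.6022 0.2918 0.079 ]
 [0.5007 0.291  0.079 ]
 [0.4992 0.3737 0.079 ]
bolt [0.4619 0.1503 0.061 ]
key [0.4095 0.1231 0.01  ]
keytip [0.4546 0.112  0.01  ]
keyR [0.3729 0.093  0.01  ]
keyL [0.3868 0.1596 0.01  ]
step [0.4499 0.3372 0.036 ]
v [0.5418 0.1061 0.04  ]
wall front top? [0.3582 0.2336 0.08  ]
drawer floor FL [0.3582 0.4319 0.    ]
floor FR [0.3591 0.0244 0.    ]
floor BR [0.7111 0.0293 0.    ]
floor BL [0.7082 0.4352 0.    ]
wall [0.354  0.4298 0.11  ]
wall [0.3576 0.0511 0.11  ]
```

```bash
cat >> h.py <<'E'
def tri(a,ua,b,ub):
    X=cv2.triangulatePoints(*[K@np.c_[R,t] for K,R,t in (cal(a),cal(b))],np.array(ua,float).reshape(2,1),np.array(ub,float).reshape(2,1))
    return (X[:3]/X[3]).ravel()
E
python3 - <<'E'
from cell import env
from h import *
np.set_printoptions(precision=4,suppress=True)
c=env.read_camera("top");s=env.read_camera("scene")
print("label",tri(c,(178,327),s,(128,213)))
print("panel near corner",tri(c,(156,355),s,(105,188)))
print("panel far",tri(c,(217,127),s,(312,152)))
print("drawer FL corner top",tri(c,(233,287),s,(196,201)))
print("drawer FR top",tri(c,(428,292),s,(342,297)))
print("key/bolt top",tri(c,(369,236),s,(337,250)))
print("stop plate back top",tri(c,(312,157),s,(352,182.5)))
print("stop plate front top",tri(c,(310.5,219.8),s,(304,210.5)))
print("endplate front",tri(c,(266.5,217.5),s,(275.5,194.5)))
print("endplate back",tri(c,(269,157.5),s,(320.5,180.5)))
print("newbox",tri(c,(317.5,222.2),s,(305.5,213)),tri(c,(354,224.8),s,(331,228)),tri(c,(350.3,273.3),s,(287,245.5)),tri(c,(313.2,269.8),s,(262.5,229.5)))
print("thumb",tri(c,(336.8,157.5),s,(370,189)))
E
```

```text
label [0.2505 0.5679 0.0457]
panel near corner [0.2159 0.5831 0.1103]
panel far [0.6909 0.4849 0.1055]
drawer FL corner top [0.3476 0.4396 0.0885]
drawer FR top [0.3527 0.0263 0.0842]
key/bolt top [0.4641 0.1499 0.0581]
stop plate back top [0.6293 0.2784 0.1014]
stop plate front top [0.4957 0.2789 0.0778]
endplate front [0.4972 0.3752 0.0801]
endplate back [0.6289 0.3765 0.0766]
newbox [0.4895 0.2646 0.0796] [0.4856 0.1863 0.0796] [0.3849 0.1905 0.0807] [0.3895 0.2698 0.0773]
thumb [0.6288 0.2255 0.1033]
```

Both cameras agree on the heights (plate 0.101, front 0.078, box rim 0.080). From these points:
- **Rail:** origin about (0.612, 0.3725), axis-aligned.
- **Stop:** value about 0.092.
- **New box:** centre (0.437, 0.228), yaw about -3°.

Next I close the fingers, turn the jaws along y and move over the pocket.

```bash
python3 -m creep '[{"rz":-6.35},{"rz":-6.35},{"tx":-0.033,"ty":-0.027},{"tx":-0.0335,"ty":-0.0274},{"tx":-0.0335,"ty":-0.0274},{"tx":-0.0335,"ty":-0.0274},{"tx":-0.0335,"ty":-0.0274},{"tx":-0.0335,"ty":-0.0274},{"tx":-0.0335,"ty":-0.0274},{"tx":-0.0335,"ty":-0.0274},{"tx":-0.0335,"ty":-0.0274},{"tx":-0.0335,"ty":-0.0274},{"tx":-0.0335,"ty":-0.0274},{"tx":-0.0335,"ty":-0.0274},{"tx":-0.0335,"ty":-0.0274},{"tx":-0.0335,"ty":-0.0274},{},{}]' 0 20
```

```text
$[0]: bad value
```

```bash
python3 -m creep '[{"tx":0,"ty":0,"tz":0,"rx":0,"ry":0,"rz":-6.35},{"tx":0,"ty":0,"tz":0,"rx":0,"ry":0,"rz":-6.35}]' 0 20
```

```text
time_s: 0.65
tool_pos: [0.143, 0.6341, 0.222]
tool_rot: [180.0, 0.0, -179.8]
force: [0.0, -0.7, -0.3]
grip_width: 0.0741
```

```bash
python3 -m creep '[{"tx":-0.033,"ty":-0.027,"tz":0,"rx":0,"ry":0,"rz":0},{"tx":-0.0335,"ty":-0.0274,"tz":0,"rx":0,"ry":0,"rz":0},{"tx":-0.0335,"ty":-0.0274,"tz":0,"rx":0,"ry":0,"rz":0},{"tx":-0.0335,"ty":-0.0274,"tz":0,"rx":0,"ry":0,"rz":0},{"tx":-0.0335,"ty":-0.0274,"tz":0,"rx":0,"ry":0,"rz":0},{"tx":-0.0335,"ty":-0.0274,"tz":0,"rx":0,"ry":0,"rz":0},{"tx":-0.0335,"ty":-0.0274,"tz":0,"rx":0,"ry":0,"rz":0},{"tx":-0.0335,"ty":-0.0274,"tz":0,"rx":0,"ry":0,"rz":0},{"tx":-0.0335,"ty":-0.0274,"tz":0,"rx":0,"ry":0,"rz":0},{"tx":-0.0335,"ty":-0.0274,"tz":0,"rx":0,"ry":0,"rz":0},{"tx":-0.0335,"ty":-0.0274,"tz":0,"rx":0,"ry":0,"rz":0},{"tx":-0.0335,"ty":-0.0274,"tz":0,"rx":0,"ry":0,"rz":0},{"tx":-0.0335,"ty":-0.0274,"tz":0,"rx":0,"ry":0,"rz":0},{"tx":-0.0335,"ty":-0.0274,"tz":0,"rx":0,"ry":0,"rz":0}]'
```

```text
time_s: 2.4
tool_pos: [0.6125, 0.25, 0.2221]
tool_rot: [180.0, 0.0, -180.0]
force: [-0.9, 0.2, 1.3]
grip_width: 0.0006
```

```bash
python3 -m creep '[{"tx":0,"ty":0.001,"tz":0,"rx":9,"ry":0,"rz":0},{"tx":0,"ty":0,"tz":0,"rx":9,"ry":0,"rz":0},{"tx":0,"ty":0.0077,"tz":0.0238,"rx":0,"ry":0,"rz":0},{"tx":0,"ty":0.0077,"tz":0.0238,"rx":0,"ry":0,"rz":0},{"tx":0,"ty":0.0077,"tz":0.0238,"rx":0,"ry":0,"rz":0}]'
python3 - <<'E'
from cell import env
from h import *
c=env.read_camera("top"); crop(c,250,125,400,235,5,"pics/t2.png") 
s=env.read_camera("scene"); crop(s,250,100,450,270,4,"pics/s2.png")
o=env.get_obs();print(o["tool_pos"],o["tool_rot"],o["force"])
E
```

```text
time_s: 3.02
tool_pos: [0.6114, 0.2521, 0.146]
tool_rot: [-162.0, 0.0, -180.0]
force: [0.1, -0.5, -0.1]
grip_width: 0.0007
[0.60955165 0.25122877 0.14359719] [-161.8490399    -0.29400039 -179.99413519] [-0.35044246 -0.09546967 -0.24649787]
```

View pics/t2.png

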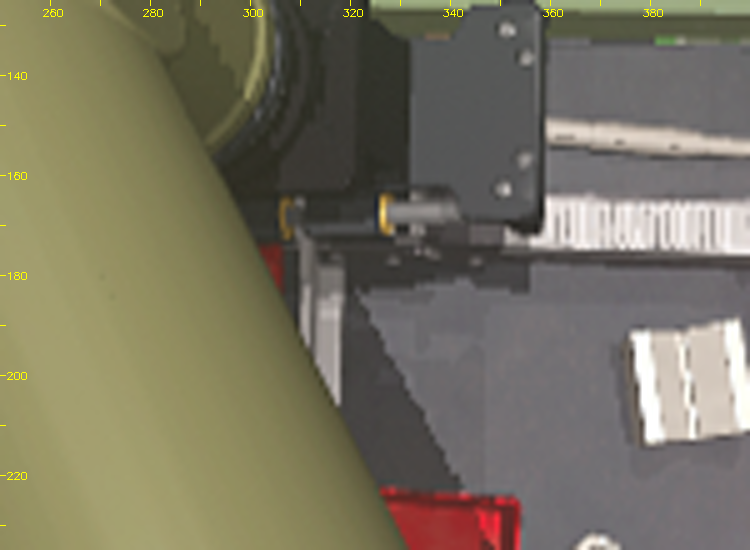

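View pics/s2.png

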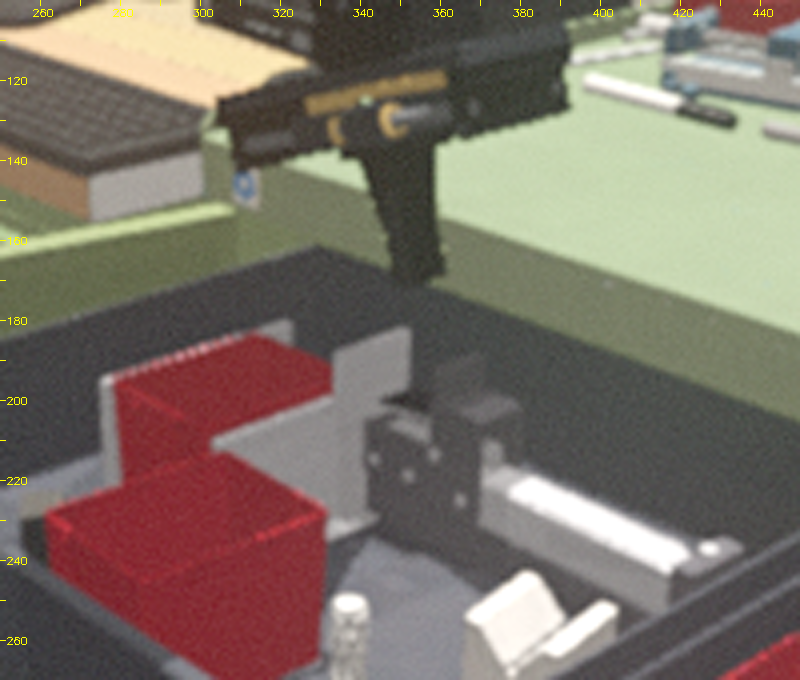

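The scene view shows the tilted finger tip at about (350–361, 168–170) px, above the stop pocket. I'll compare that with the model.

Run:
```python
from cell import env
from h import *
s=env.read_camera("scene")
for i in range(3):
    o=env.get_obs();print(np.round(o["tool_pos"],4),np.round(o["tool_rot"],2)); s=env.read_camera("scene")
T=np.array([.6115,.252,.1465]); 
for n,y,z in(("toe",.0066,-.0284),("heel",-.022,-.0192),("toe8",.0,-.0263),("heel8",-.0153,-.0213)):
  for x in(-.0095,.0095): print(n,x,proj(s,T+[x,y,z]).round(1))
print(proj(s,[[.63,.2785,.103],[.63,.2255,.106],[.594,.2255,.106]]).round(1))
```

```text
[0.6105 0.2515 0.1456] [-1.6191e+02 -1.5000e-01 -1.7999e+02]
[0.6114 0.2518 0.1471] [-1.6198e+02 -2.0000e-02 -1.8000e+02]
[0.612 0.252 0.148] [-1.6204e+02  7.0000e-02  1.8000e+02]
toe -0.0095 [[349.6 181.1]]
toe 0.0095 [[356.  178.8]]
heel -0.0095 [[359.8 180.9]]
heel 0.0095 [[366.3 178.6]]
toe8 -0.0095 [[351.9 181.1]]
toe8 0.0095 [[358.3 178.8]]
heel8 -0.0095 [[357.4 180.9]]
heel8 0.0095 [[363.8 178.6]]
[[352.1 181.7]
 [370.4 187.7]
 [358.3 192.3]]
```

Run:
```python
from cell import env
from h import *
s=dict(env.read_camera("scene")); s["pixels"]=(255*(s["pixels"]/255.)**.45).astype(np.uint8); crop(s,310,120,400,210,7,"pics/s3.png")
```

```text
(no output)
```

View pics/s3.png

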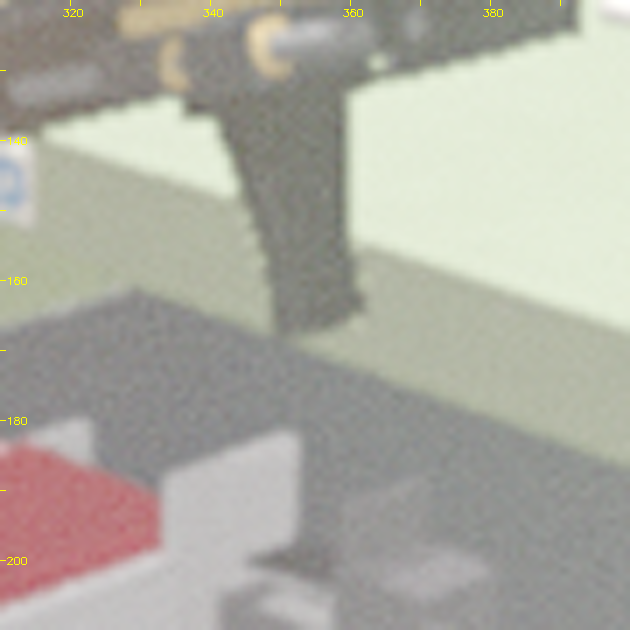

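Run:
```python
from cell import env
from h import *
c=env.read_camera("top"); crop(c,290,110,370,200,7,"pics/t3.png");
s=env.read_camera("scene"); crop(s,310,100,400,180,7,"pics/s4.png")
print(tri(c,(327.2,167.8),s,(348.5,130)),tri(c,(307.6,168),s,(333.7,132)))
o=env.get_obs();print(np.round(o["tool_pos"],4),o["time_s"])
# reprojection error
X=tri(c,(327.2,167.8),s,(348.5,130)); print(proj(c,X),proj(s,X))
```

```text
[0.58305278 0.24626414 0.23227944] [0.58208619 0.28349969 0.22089503]
[0.6121 0.252  0.1482] 3.475
[[326.96039029 168.04624258]] [[348.76520025 129.97197849]]
```

View pics/t3.png

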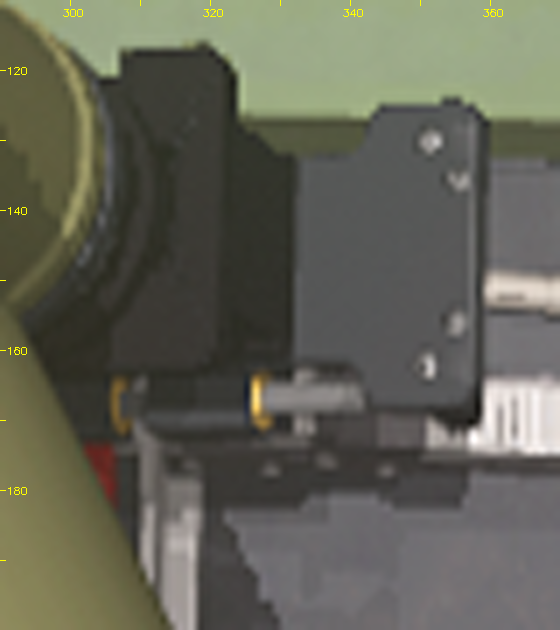

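View pics/s4.png

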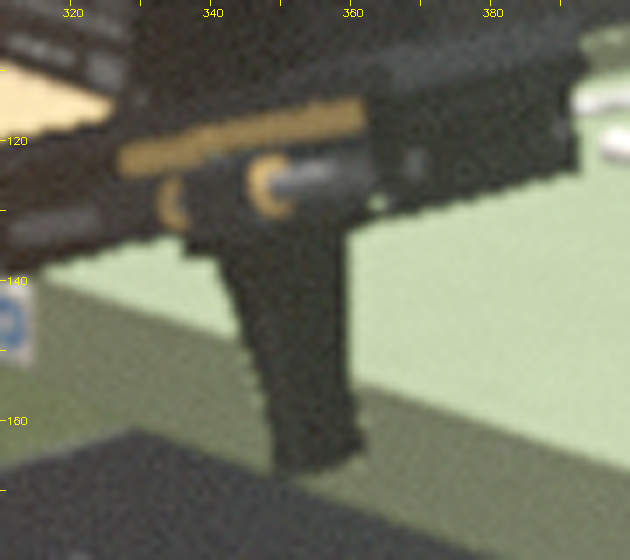

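Run:
```python
from cell import env
from h import *
s=env.read_camera("scene")
K,R,t=cal(s);o=-R.T@t
T=np.array([.612,.252,.1481]);d=np.array([0,-.309,-.951]);p=np.array([0,.951,-.309])
for xx in(.6025,.6125):
 for n,uv in(("toe",(349.5,167.7)),("right",(361.8,164.5)),("bodyR",(392.5,124.5)),("bodyL",(314,138.5)),("fingL",(341,138)),("fingR",(359.5,134))):
  q=R.T@np.linalg.inv(K)@np.array([*uv,1.]);X=o+q*(xx-o[0])/q[0];print(xx,n,X.round(4),"along d",((X-T)@d).round(4),"p",((X-T)@p).round(4))
print(proj(s,T+.025*d),o)
```

```text
0.6025 toe [0.6025 0.2605 0.147 ] along d -0.0015 p 0.0084
0.6025 right [0.6025 0.2269 0.163 ] along d -0.0064 p -0.0285
0.6025 bodyR [0.6025 0.1572 0.257 ] along d -0.0743 p -0.1238
0.6025 bodyL [0.6025 0.3712 0.1839] along d -0.0709 p 0.1023
0.6025 fingL [0.6025 0.287  0.2037] along d -0.0636 p 0.0161
0.6025 fingR [0.6025 0.2361 0.2229] along d -0.0662 p -0.0382
0.6125 toe [0.6125 0.2703 0.1418] along d 0.0004 p 0.0194
0.6125 right [0.6125 0.2361 0.1581] along d -0.0046 p -0.0182
0.6125 bodyR [0.6125 0.1652 0.2537] along d -0.0736 p -0.1151
0.6125 bodyL [0.6125 0.3829 0.1793] along d -0.0702 p 0.1148
0.6125 fingL [0.6125 0.2972 0.1994] along d -0.0628 p 0.0272
0.6125 fingR [0.6125 0.2455 0.219 ] along d -0.0654 p -0.028
[[358.08727379 179.05814216]] [ 0.01695083 -0.31342411  0.45141599]
```

The image puts the fingertip about at the reported TCP, not 25 mm ahead of it. I'll settle that by a light vertical touch on the pad.

```bash
python3 -m creep '[{"tx":0,"ty":0,"tz":0,"rx":-9,"ry":0,"rz":0},{"tx":0,"ty":0,"tz":0,"rx":-9,"ry":0,"rz":0},{"tx":0,"ty":0,"tz":0.018,"rx":0,"ry":0,"rz":0},{"tx":0,"ty":0,"tz":0.017,"rx":0,"ry":0,"rz":0},{"tx":0,"ty":0,"tz":0,"rx":0,"ry":0,"rz":0},{"tx":0,"ty":0,"tz":0,"rx":0,"ry":0,"rz":0}]'
python3 - <<'E'
from cell import env
from h import *
s=env.read_camera("scene"); crop(s,310,110,400,220,6,"pics/s5.png")
o=env.get_obs();print(np.round(o["tool_pos"],4),o["tool_rot"],o["force"],o["time_s"])
E
```

```text
time_s: 4.28
tool_pos: [0.6108, 0.2537, 0.1111]
tool_rot: [-180.0, -0.1, -179.8]
force: [0.2, 0.7, 0.4]
grip_width: 0.0005
[0.6112 0.2534 0.1117] [-1.79977769e+02 -8.35963029e-03 -1.79868088e+02] [ 0.44230656 -0.89984904  0.56456051] 4.325
```

View pics/s5.png

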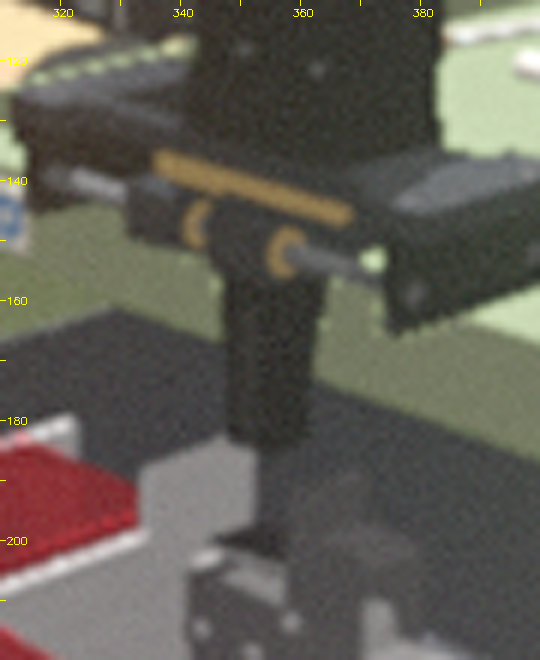

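```bash
python3 -m creep '[{"tx":0,"ty":-0.0015,"tz":0.004,"rx":0,"ry":0,"rz":0},{"tx":0,"ty":0,"tz":0.004,"rx":0,"ry":0,"rz":0},{"tx":0,"ty":0,"tz":0,"rx":0,"ry":0,"rz":0},{"tx":0,"ty":0,"tz":0,"rx":0,"ry":0,"rz":0}]'
python3 -m creep '[{"tx":0,"ty":0,"tz":0.003,"rx":0,"ry":0,"rz":0},{"tx":0,"ty":0,"tz":0,"rx":0,"ry":0,"rz":0},{"tx":0,"ty":0,"tz":0,"rx":0,"ry":0,"rz":0}]'
python3 - <<'E'
from cell import env
import numpy as np
o=env.get_obs();print(np.round(o["tool_pos"],4),o["force"],o["time_s"])
E
```

```text
time_s: 4.82
tool_pos: [0.6115, 0.2502, 0.104]
tool_rot: [180.0, 0.0, 180.0]
force: [0.6, -0.2, 1.1]
grip_width: 0.0005
time_s: 5.2
tool_pos: [0.6114, 0.2502, 0.1009]
tool_rot: [180.0, -0.0, 180.0]
force: [-1.5, -0.0, -0.0]
grip_width: 0.0001
[0.6114 0.2502 0.1009] [-1.45335819 -0.02765243 -0.02413187] 5.2
```

```bash
python3 -m creep '[{"tx":0,"ty":0,"tz":0.004,"rx":0,"ry":0,"rz":0},{"tx":0,"ty":0,"tz":0,"rx":0,"ry":0,"rz":0},{"tx":0,"ty":0,"tz":0,"rx":0,"ry":0,"rz":0}]'
python3 - <<'E'
from cell import env
from h import *
s=env.read_camera("scene"); crop(s,310,130,400,230,6,"pics/s6.png")
K,R,t=cal(s);o=-R.T@t
E
```

```text
time_s: 5.58
tool_pos: [0.6115, 0.2502, 0.0969]
tool_rot: [-180.0, -0.0, 180.0]
force: [-0.9, 0.6, 0.1]
grip_width: 0.0007
```

View pics/s6.png

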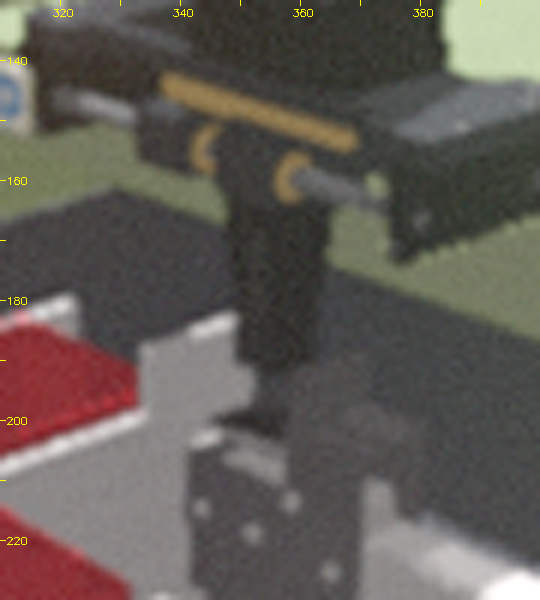

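The picture and the absence of force agree, so the tip is near TCP height. Continuing down until the pad is felt.

```bash
python3 -m creep '[{"tx":0,"ty":0,"tz":0.005,"rx":0,"ry":0,"rz":0},{"tx":0,"ty":0,"tz":0.005,"rx":0,"ry":0,"rz":0},{"tx":0,"ty":0,"tz":0,"rx":0,"ry":0,"rz":0},{"tx":0,"ty":0,"tz":0,"rx":0,"ry":0,"rz":0}]'
python3 -m creep '[{"tx":0,"ty":0,"tz":0.003,"rx":0,"ry":0,"rz":0},{"tx":0,"ty":0,"tz":0,"rx":0,"ry":0,"rz":0},{"tx":0,"ty":0,"tz":0,"rx":0,"ry":0,"rz":0}]'
python3 -m creep '[{"tx":0,"ty":0,"tz":0.003,"rx":0,"ry":0,"rz":0},{"tx":0,"ty":0,"tz":0,"rx":0,"ry":0,"rz":0},{"tx":0,"ty":0,"tz":0,"rx":0,"ry":0,"rz":0}]'
```

```text
time_s: 6.12
tool_pos: [0.6115, 0.2502, 0.0869]
tool_rot: [-180.0, -0.0, 180.0]
force: [0.4, -0.4, -0.4]
grip_width: 0.0005
time_s: 6.5
tool_pos: [0.6115, 0.2502, 0.084]
tool_rot: [180.0, 0.0, 180.0]
force: [0.3, -0.3, -0.0]
grip_width: 0.0003
time_s: 6.88
tool_pos: [0.6114, 0.2503, 0.0809]
tool_rot: [180.0, -0.0, 180.0]
force: [-0.1, 1.0, 0.2]
grip_width: 0.0006
```

```bash
python3 -m creep '[{"tx":0,"ty":0,"tz":0.003,"rx":0,"ry":0,"rz":0},{"tx":0,"ty":0,"tz":0,"rx":0,"ry":0,"rz":0},{"tx":0,"ty":0,"tz":0,"rx":0,"ry":0,"rz":0}]'
python3 -m creep '[{"tx":0,"ty":0,"tz":0.002,"rx":0,"ry":0,"rz":0},{"tx":0,"ty":0,"tz":0,"rx":0,"ry":0,"rz":0},{"tx":0,"ty":0,"tz":0,"rx":0,"ry":0,"rz":0}]'
python3 - <<'E'
from cell import env
from h import *
s=env.read_camera("scene"); crop(s,310,130,400,230,6,"pics/s7.png")
E
```

```text
time_s: 7.25
tool_pos: [0.6114, 0.2503, 0.0779]
tool_rot: [180.0, -0.0, 180.0]
force: [0.9, -0.3, -0.6]
grip_width: 0.0006
time_s: 7.62
tool_pos: [0.6115, 0.2503, 0.0759]
tool_rot: [180.0, 0.0, 180.0]
force: [0.1, 1.6, 0.1]
grip_width: 0.0004
```

View pics/s7.png

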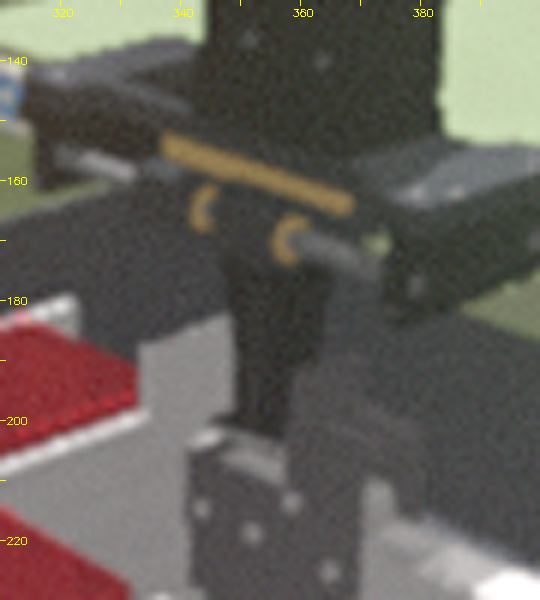

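```bash
python3 -m creep '[{"tx":0,"ty":0,"tz":0.002,"rx":0,"ry":0,"rz":0},{"tx":0,"ty":0,"tz":0,"rx":0,"ry":0,"rz":0},{"tx":0,"ty":0,"tz":0,"rx":0,"ry":0,"rz":0}]'
python3 -m creep '[{"tx":0,"ty":0,"tz":0.002,"rx":0,"ry":0,"rz":0},{"tx":0,"ty":0,"tz":0,"rx":0,"ry":0,"rz":0},{"tx":0,"ty":0,"tz":0,"rx":0,"ry":0,"rz":0}]'
```

```text
time_s: 8.05
tool_pos: [0.6118, 0.2505, 0.0746]
tool_rot: [180.0, 0.0, 180.0]
force: [-1.3, 0.5, 4.6]
grip_width: 0.0005
time_s: 8.43
tool_pos: [0.6118, 0.2515, 0.0728]
tool_rot: [179.9, 0.1, -180.0]
force: [-1.3, 1.8, 4.4]
grip_width: 0.0005
```

```bash
python3 -m creep '[{"tx":0,"ty":0,"tz":0.002,"rx":0,"ry":0,"rz":0},{"tx":0,"ty":0,"tz":0,"rx":0,"ry":0,"rz":0},{"tx":0,"ty":0,"tz":0,"rx":0,"ry":0,"rz":0}]'
python3 -m creep '[{"tx":0,"ty":0,"tz":0.002,"rx":0,"ry":0,"rz":0},{"tx":0,"ty":0,"tz":0,"rx":0,"ry":0,"rz":0},{"tx":0,"ty":0,"tz":0,"rx":0,"ry":0,"rz":0}]'
```

```text
time_s: 8.8
tool_pos: [0.6118, 0.2518, 0.0717]
tool_rot: [179.9, 0.1, -180.0]
force: [-3.1, 1.4, 9.0]
grip_width: 0.0006
time_s: 9.18
tool_pos: [0.612, 0.2519, 0.0714]
tool_rot: [179.8, 0.1, -180.0]
force: [-5.3, 0.2, 16.7]
grip_width: 0.0005
```

The pad bottomed out: TCP z sank from 0.0757 to 0.0714 and the force rose to 17 N. Keeping it down, I push back the first part and watch z and the force.

```bash
python3 -m creep '[{"tx":0,"ty":-0.003,"tz":0.001,"rx":0,"ry":0,"rz":0},{"tx":0,"ty":-0.003,"tz":0,"rx":0,"ry":0,"rz":0},{"tx":0,"ty":-0.003,"tz":0,"rx":0,"ry":0,"rz":0},{"tx":0,"ty":-0.003,"tz":0,"rx":0,"ry":0,"rz":0}]'
python3 -m creep '[{"tx":0,"ty":-0.003,"tz":0,"rx":0,"ry":0,"rz":0},{"tx":0,"ty":-0.003,"tz":0,"rx":0,"ry":0,"rz":0},{"tx":0,"ty":-0.003,"tz":0,"rx":0,"ry":0,"rz":0},{"tx":0,"ty":-0.003,"tz":0,"rx":0,"ry":0,"rz":0}]'
python3 - <<'E'
from cell import env
from h import *
s=env.read_camera("scene"); crop(s,310,130,400,230,6,"pics/s8.png")
E
```

```text
time_s: 9.68
tool_pos: [0.6119, 0.2415, 0.0713]
tool_rot: [179.7, 0.1, -179.9]
force: [-6.8, 2.6, 21.1]
grip_width: 0.0006
time_s: 10.18
tool_pos: [0.6118, 0.2295, 0.0713]
tool_rot: [179.7, 0.1, -179.9]
force: [-7.1, 2.0, 21.1]
grip_width: 0.0006
```

View pics/s8.png

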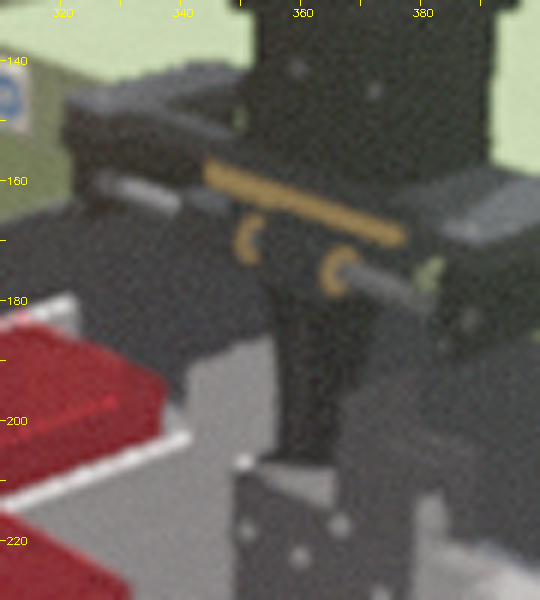

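The stop follows with the pad fully down (z 0.0713, 2 N drag). Continuing to about 0.198.

```bash
python3 -m creep '[{"tx":0,"ty":-0.004,"tz":0,"rx":0,"ry":0,"rz":0},{"tx":0,"ty":-0.005,"tz":0,"rx":0,"ry":0,"rz":0},{"tx":0,"ty":-0.005,"tz":0,"rx":0,"ry":0,"rz":0},{"tx":0,"ty":-0.005,"tz":0,"rx":0,"ry":0,"rz":0},{"tx":0,"ty":-0.005,"tz":0,"rx":0,"ry":0,"rz":0},{"tx":0,"ty":-0.005,"tz":0,"rx":0,"ry":0,"rz":0},{"tx":0,"ty":-0.005,"tz":0,"rx":0,"ry":0,"rz":0},{"tx":0,"ty":-0.005,"tz":0,"rx":0,"ry":0,"rz":0},{"tx":0,"ty":-0.005,"tz":0,"rx":0,"ry":0,"rz":0},{"tx":0,"ty":-0.005,"tz":0,"rx":0,"ry":0,"rz":0},{"tx":0,"ty":-0.005,"tz":0,"rx":0,"ry":0,"rz":0},{"tx":0,"ty":-0.005,"tz":0,"rx":0,"ry":0,"rz":0},{"tx":0,"ty":-0.005,"tz":0,"rx":0,"ry":0,"rz":0},{"tx":0,"ty":-0.005,"tz":0,"rx":0,"ry":0,"rz":0},{"tx":0,"ty":-0.005,"tz":0,"rx":0,"ry":0,"rz":0},{"tx":0,"ty":-0.004,"tz":0,"rx":0,"ry":0,"rz":0},{"tx":0,"ty":0,"tz":0,"rx":0,"ry":0,"rz":0}]'
python3 - <<'E'
from cell import env
from h import *
s=env.read_camera("scene"); crop(s,250,150,450,270,4,"pics/s9.png")
c=env.read_camera("top"); crop(c,250,125,430,285,4,"pics/t9.png")
E
```

```text
time_s: 12.35
tool_pos: [0.6112, 0.15, 0.0712]
tool_rot: [179.8, -0.0, -180.0]
force: [-9.8, 1.0, 23.9]
grip_width: 0.0009
```

View pics/s9.png

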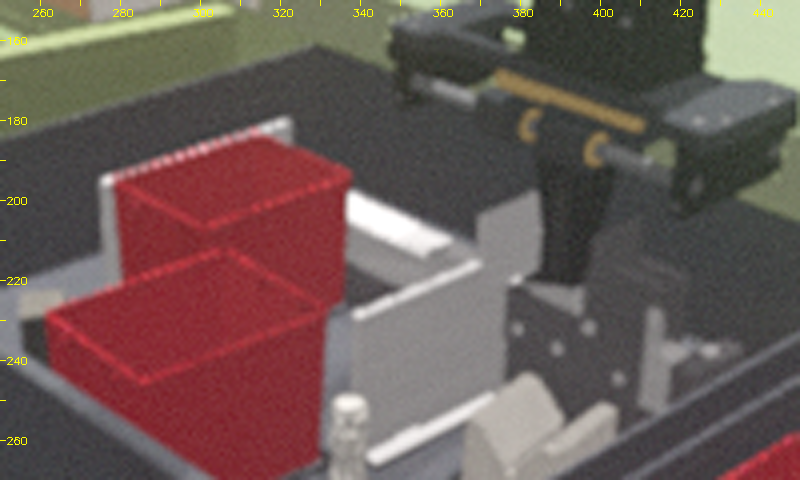

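View pics/t9.png

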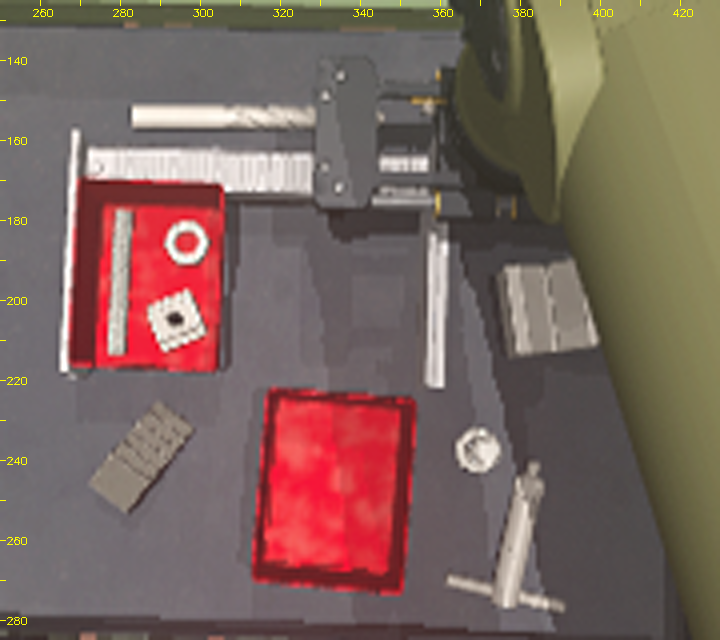

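Scene and top views: the stop plate is now at column 357 (y about 0.180, value about 0.192), and the neighbours are undisturbed. I'll push 6 mm more, then lift off.

```bash
python3 -m creep '[{"tx":0,"ty":-0.003,"tz":0,"rx":0,"ry":0,"rz":0},{"tx":0,"ty":-0.003,"tz":0,"rx":0,"ry":0,"rz":0},{"tx":0,"ty":0,"tz":0,"rx":0,"ry":0,"rz":0}]'
python3 -m creep '[{"tx":0,"ty":0,"tz":-0.004,"rx":0,"ry":0,"rz":0},{"tx":0,"ty":0,"tz":-0.004,"rx":0,"ry":0,"rz":0},{"tx":0,"ty":0,"tz":-0.004,"rx":0,"ry":0,"rz":0},{"tx":0,"ty":0,"tz":-0.02,"rx":0,"ry":0,"rz":0},{"tx":0,"ty":0,"tz":-0.04,"rx":0,"ry":0,"rz":0},{"tx":0,"ty":0,"tz":-0.04,"rx":0,"ry":0,"rz":0},{"tx":0,"ty":0,"tz":0,"rx":0,"ry":0,"rz":0}]'
```

```text
time_s: 12.82
tool_pos: [0.6112, 0.1443, 0.0711]
tool_rot: [179.8, -0.0, -180.0]
force: [-9.3, 1.8, 24.1]
grip_width: 0.001
time_s: 13.7
tool_pos: [0.6143, 0.1427, 0.1841]
tool_rot: [179.9, 0.5, 180.0]
force: [-0.8, -0.5, 0.4]
grip_width: 0.0004
```

Run:
```python
from cell import env
from h import *
np.set_printoptions(precision=4,suppress=True)
o=env.get_obs();print(o["qpos"])
c=env.read_camera("top"); crop(c,250,125,430,285,4,"pics/t10.png")
s=env.read_camera("scene"); crop(s,250,150,450,270,4,"pics/s10.png")
```

```text
[-27.9345  16.8672  15.248   90.1113  -4.609   73.1413  77.9668]
```

View pics/t10.png

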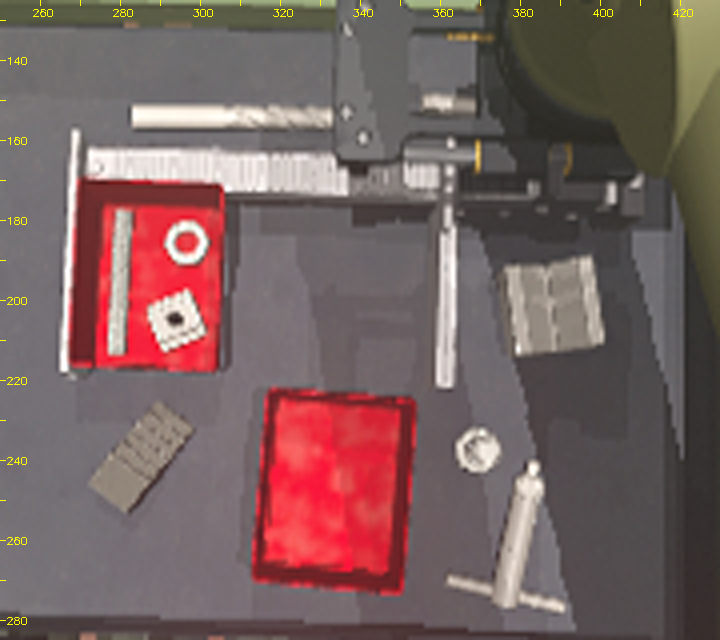

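View pics/s10.png

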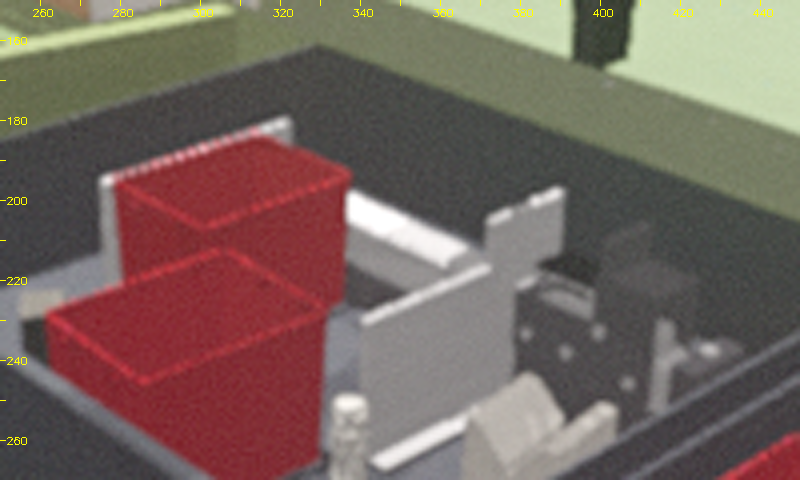

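The view confirms the stop plate at column 359.5 (y about 0.174, value about 0.198) with a clear lane for the box. Next I turn the jaws along x and go over the new box.

```bash
python3 -m creep '[{"tx":0,"ty":0,"tz":0,"rx":0,"ry":0,"rz":10},{"tx":0,"ty":0,"tz":0,"rx":0,"ry":0,"rz":10},{"tx":0,"ty":0,"tz":0,"rx":0,"ry":0,"rz":10},{"tx":0,"ty":0,"tz":0,"rx":0,"ry":0,"rz":10},{"tx":0,"ty":0,"tz":0,"rx":0,"ry":0,"rz":10},{"tx":0,"ty":0,"tz":0,"rx":0,"ry":0,"rz":10},{"tx":0,"ty":0,"tz":0,"rx":0,"ry":0,"rz":10},{"tx":0,"ty":0,"tz":0,"rx":0,"ry":0,"rz":10},{"tx":0,"ty":0,"tz":0,"rx":0,"ry":0,"rz":10},{"tx":0.021,"ty":-0.039,"tz":0,"rx":0,"ry":0,"rz":0},{"tx":0.021,"ty":-0.039,"tz":0,"rx":0,"ry":0,"rz":0},{"tx":0.021,"ty":-0.039,"tz":0,"rx":0,"ry":0,"rz":0},{"tx":0.021,"ty":-0.039,"tz":0,"rx":0,"ry":0,"rz":0},{"tx":0,"ty":0,"tz":0,"rx":0,"ry":0,"rz":0},{"tx":0,"ty":0,"tz":0,"rx":0,"ry":0,"rz":0}]'
python3 - <<'E'
from cell import env
o=env.get_obs();print(o["qpos"],o["tool_pos"],o["tool_rot"])
E
```

```text
time_s: 15.68
tool_pos: [0.4555, 0.2256, 0.1783]
tool_rot: [-180.0, 0.1, 90.0]
force: [0.2, -0.8, -0.4]
grip_width: 0.0004
[-50.84967373   2.3870849   22.15354145 107.07606946  -0.91247507
  70.76237151 -28.42960278] [0.45553401 0.22563031 0.17831453] [-1.79977054e+02  5.63735092e-02  8.99825103e+01]
```

```bash
python3 -m creep '[{"tx":0,"ty":0,"tz":0.035,"rx":0,"ry":0,"rz":0},{"tx":0,"ty":0,"tz":0.035,"rx":0,"ry":0,"rz":0},{"tx":0,"ty":0,"tz":0.035,"rx":0,"ry":0,"rz":0},{"tx":0,"ty":0,"tz":0.025,"rx":0,"ry":0,"rz":0},{"tx":0,"ty":0,"tz":0.013,"rx":0,"ry":0,"rz":0},{"tx":0,"ty":0,"tz":0,"rx":0,"ry":0,"rz":0},{"tx":0,"ty":0,"tz":0,"rx":0,"ry":0,"rz":0}]'
python3 - <<'E'
from cell import env
from h import *
s=env.read_camera("scene"); crop(s,230,130,430,290,4,"pics/s11.png")
E
```

```text
time_s: 16.55
tool_pos: [0.4565, 0.2264, 0.0368]
tool_rot: [179.9, -0.0, 90.0]
force: [0.1, 0.3, 0.2]
grip_width: 0.0004
```

View pics/s11.png

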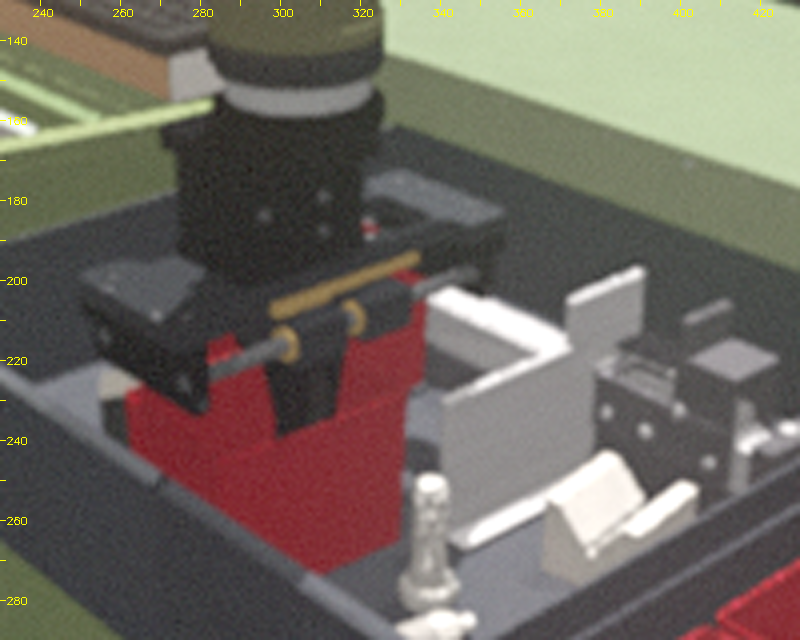

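Run:
```python
from cell import env
from h import *
c=env.read_camera("top");s=env.read_camera("scene")
cv2.imwrite("pics/t12.png",cv2.resize(c["pixels"][100:200,220:420,::-1],None,fx=4,fy=4,interpolation=cv2.INTER_CUBIC))
for u,v in((350,129.5),(350,126),(400,129)):
  for z in(.09,.11,.13,.15,.17):
    X=unproj(c,(u,v),z);print(u,v,z,X.round(3),proj(s,X).round(1))
```

```text
350 129.5 0.09 [0.694 0.198 0.09 ] [[400.1 190.5]]
350 129.5 0.11 [0.688 0.199 0.11 ] [[398.6 182.4]]
350 129.5 0.13 [0.683 0.2   0.13 ] [[397.2 174. ]]
350 129.5 0.15 [0.677 0.201 0.15 ] [[395.7 165.4]]
350 129.5 0.17 [0.672 0.203 0.17 ] [[394.2 156.5]]
350 126 0.09 [0.702 0.198 0.09 ] [[402.3 189.6]]
350 126 0.11 [0.696 0.199 0.11 ] [[400.9 181.4]]
350 126 0.13 [0.69 0.2  0.13] [[399.4 173.1]]
350 126 0.15 [0.685 0.202 0.15 ] [[397.9 164.5]]
350 126 0.17 [0.679 0.203 0.17 ] [[396.4 155.8]]
400 129 0.09 [0.697 0.09  0.09 ] [[444.6 206.5]]
400 129 0.11 [0.692 0.093 0.11 ] [[442.5 197.5]]
400 129 0.13 [0.686 0.097 0.13 ] [[440.3 188.2]]
400 129 0.15 [0.68  0.101 0.15 ] [[438.1 178.6]]
400 129 0.17 [0.675 0.105 0.17 ] [[435.9 168.9]]
```

View pics/t12.png

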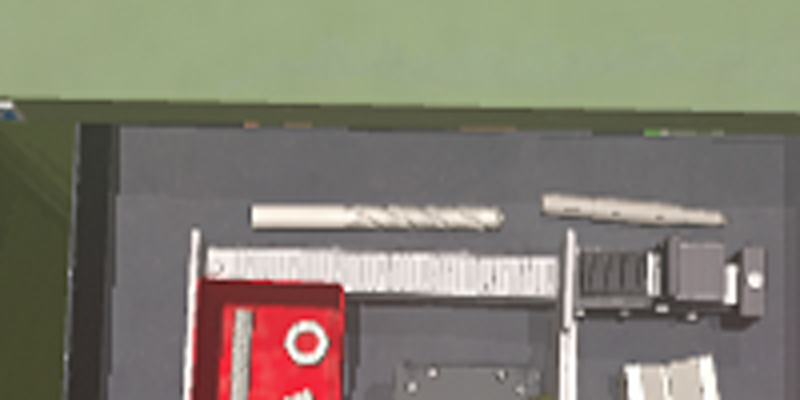

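The bench edge behind the drawer is at about x 0.688, z 0.134. With the jaws along x, the body would reach it. I'll turn the jaws back along y and keep the tip at z about 0.042, so the body clears the stop plate.

```bash
python3 -m creep '[{"tx":0,"ty":0,"tz":-0.006,"rx":0,"ry":0,"rz":-10},{"tx":0,"ty":0,"tz":0,"rx":0,"ry":0,"rz":-10},{"tx":0,"ty":0,"tz":0,"rx":0,"ry":0,"rz":-10},{"tx":0,"ty":0,"tz":0,"rx":0,"ry":0,"rz":-10},{"tx":0,"ty":0,"tz":0,"rx":0,"ry":0,"rz":-10},{"tx":0,"ty":0,"tz":0,"rx":0,"ry":0,"rz":-10},{"tx":0,"ty":0,"tz":0,"rx":0,"ry":0,"rz":-10},{"tx":0,"ty":0,"tz":0,"rx":0,"ry":0,"rz":-10},{"tx":0,"ty":0,"tz":0,"rx":0,"ry":0,"rz":-10},{"tx":0,"ty":0,"tz":0,"rx":0,"ry":0,"rz":0}]'
python3 -m creep '[{"tx":-0.006,"ty":0,"tz":0,"rx":0,"ry":0,"rz":0},{"tx":-0.006,"ty":0,"tz":0,"rx":0,"ry":0,"rz":0},{"tx":-0.006,"ty":0,"tz":0,"rx":0,"ry":0,"rz":0},{"tx":-0.006,"ty":0,"tz":0,"rx":0,"ry":0,"rz":0},{"tx":-0.006,"ty":0,"tz":0,"rx":0,"ry":0,"rz":0},{"tx":-0.006,"ty":0,"tz":0,"rx":0,"ry":0,"rz":0},{"tx":-0.006,"ty":0,"tz":0,"rx":0,"ry":0,"rz":0},{"tx":-0.006,"ty":0,"tz":0,"rx":0,"ry":0,"rz":0},{"tx":0,"ty":0,"tz":0,"rx":0,"ry":0,"rz":0}]'
python3 - <<'E'
from cell import env
from h import *
s=env.read_camera("scene"); crop(s,230,110,430,270,4,"pics/s13.png")
c=env.read_camera("top"); crop(c,250,125,430,285,4,"pics/t13.png")
E
```

```text
time_s: 17.95
tool_pos: [0.4559, 0.2265, 0.0426]
tool_rot: [180.0, 0.1, 179.9]
force: [-0.1, 0.6, 0.4]
grip_width: 0.0005
time_s: 19.08
tool_pos: [0.5041, 0.2261, 0.042]
tool_rot: [180.0, 0.0, 180.0]
force: [-0.4, 0.9, 0.4]
grip_width: 0.0004
```

View pics/s13.png

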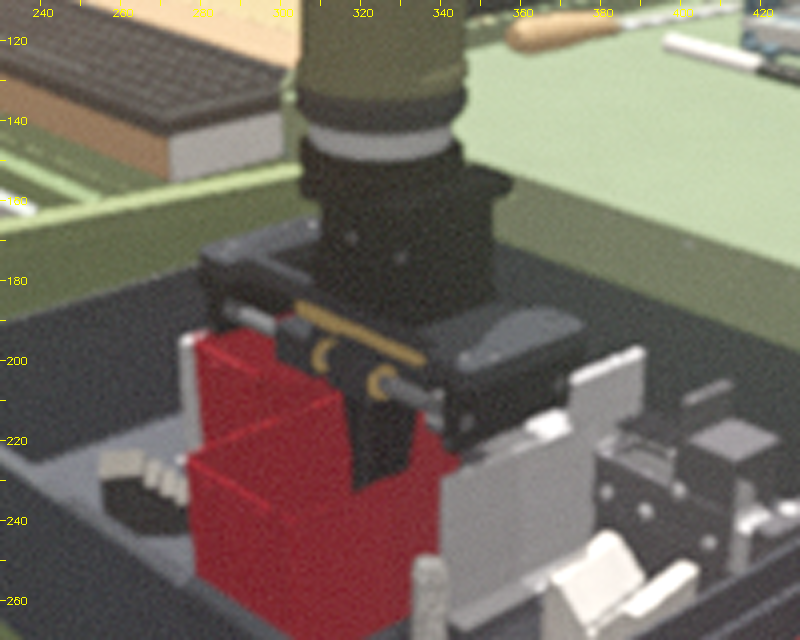

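View pics/t13.png

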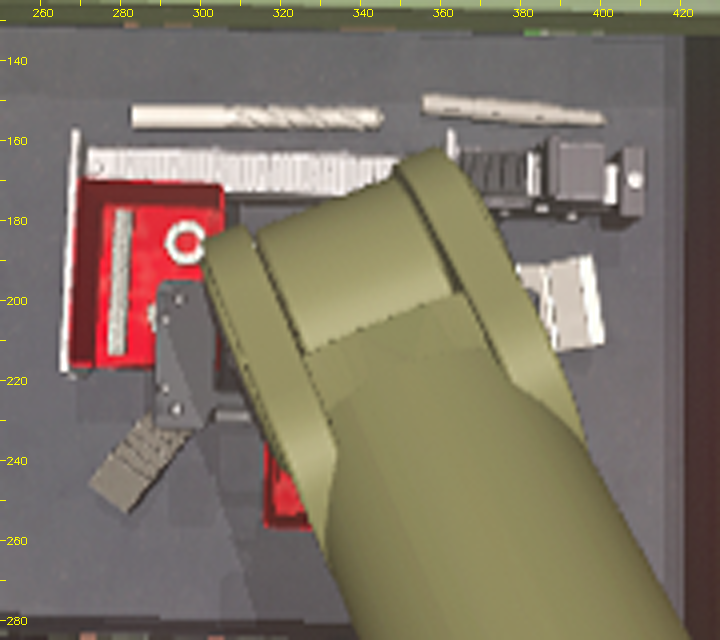

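The box slides in upright (its front-left corner is now at (316,256)). Continuing.

```bash
python3 -m creep '[{"tx":-0.006,"ty":0,"tz":0,"rx":0,"ry":0,"rz":0},{"tx":-0.006,"ty":0,"tz":0,"rx":0,"ry":0,"rz":0},{"tx":-0.006,"ty":0,"tz":0,"rx":0,"ry":0,"rz":0},{"tx":-0.006,"ty":0,"tz":0,"rx":0,"ry":0,"rz":0},{"tx":-0.006,"ty":0,"tz":0,"rx":0,"ry":0,"rz":0},{"tx":-0.006,"ty":0,"tz":0,"rx":0,"ry":0,"rz":0},{"tx":-0.006,"ty":0,"tz":0,"rx":0,"ry":0,"rz":0},{"tx":-0.006,"ty":0,"tz":0,"rx":0,"ry":0,"rz":0},{"tx":-0.006,"ty":0,"tz":0,"rx":0,"ry":0,"rz":0},{"tx":-0.006,"ty":0,"tz":0,"rx":0,"ry":0,"rz":0},{"tx":-0.004,"ty":0,"tz":0,"rx":0,"ry":0,"rz":0},{"tx":-0.004,"ty":0,"tz":0,"rx":0,"ry":0,"rz":0},{"tx":0,"ty":0,"tz":0,"rx":0,"ry":0,"rz":0}]'
python3 -m creep '[{"tx":-0.004,"ty":0,"tz":0,"rx":0,"ry":0,"rz":0},{"tx":-0.003,"ty":0,"tz":0,"rx":0,"ry":0,"rz":0},{"tx":0,"ty":0,"tz":0,"rx":0,"ry":0,"rz":0}]'
python3 - <<'E'
from cell import env
from h import *
s=env.read_camera("scene"); crop(s,230,110,430,270,4,"pics/s14.png")
c=env.read_camera("top"); crop(c,250,125,430,285,4,"pics/t14.png")
E
```

```text
time_s: 20.8
tool_pos: [0.5718, 0.2262, 0.0419]
tool_rot: [180.0, 0.0, 180.0]
force: [-0.5, -0.5, 0.1]
grip_width: 0.0002
time_s: 21.18
tool_pos: [0.5788, 0.2262, 0.042]
tool_rot: [180.0, 0.0, 180.0]
force: [0.2, -0.6, -0.1]
grip_width: 0.0001
```

View pics/s14.png

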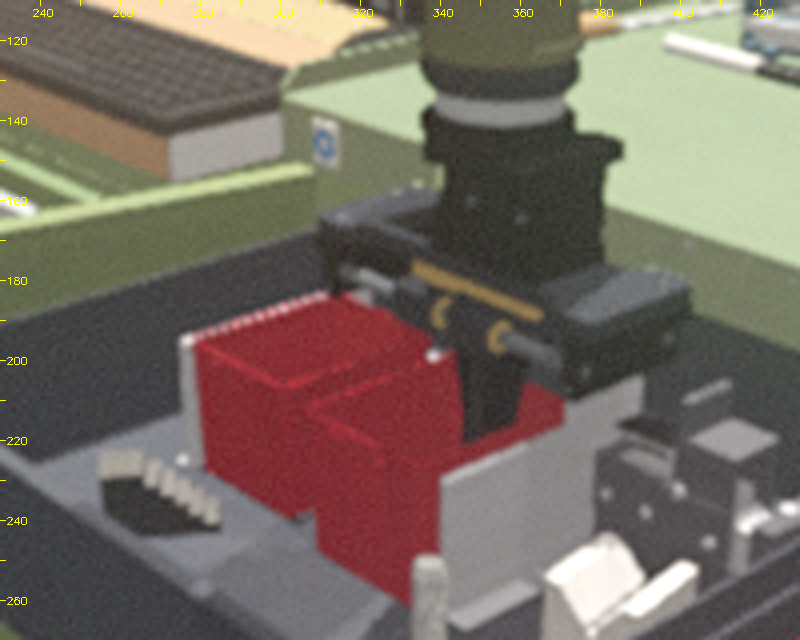

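View pics/t14.png

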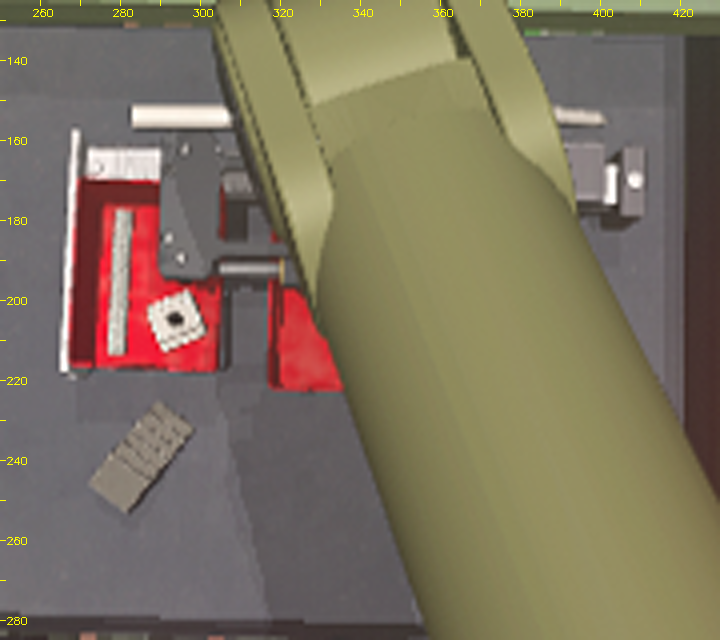

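The new box's front edge is at row 222, against 217 for the other box, so about 10 mm remain.

```bash
python3 -m creep '[{"tx":-0.003,"ty":0,"tz":0,"rx":0,"ry":0,"rz":0},{"tx":-0.003,"ty":0,"tz":0,"rx":0,"ry":0,"rz":0},{"tx":-0.002,"ty":0,"tz":0,"rx":0,"ry":0,"rz":0},{"tx":0,"ty":0,"tz":0,"rx":0,"ry":0,"rz":0}]'
python3 -m creep '[{"tx":-0.002,"ty":0,"tz":0,"rx":0,"ry":0,"rz":0},{"tx":0,"ty":0,"tz":0,"rx":0,"ry":0,"rz":0},{"tx":0,"ty":0,"tz":0,"rx":0,"ry":0,"rz":0}]'
python3 -m creep '[{"tx":-0.0015,"ty":0,"tz":0,"rx":0,"ry":0,"rz":0},{"tx":0,"ty":0,"tz":0,"rx":0,"ry":0,"rz":0},{"tx":0,"ty":0,"tz":0,"rx":0,"ry":0,"rz":0}]'
```

```text
time_s: 21.78
tool_pos: [0.5868, 0.2262, 0.042]
tool_rot: [180.0, 0.0, 180.0]
force: [0.0, 0.7, -0.0]
grip_width: 0.0008
time_s: 22.15
tool_pos: [0.5885, 0.2263, 0.042]
tool_rot: [180.0, 0.0, 180.0]
force: [-0.7, 0.4, -0.3]
grip_width: 0.0006
time_s: 22.52
tool_pos: [0.589, 0.2263, 0.0419]
tool_rot: [-180.0, -0.1, -180.0]
force: [-5.2, 0.0, 3.7]
grip_width: 0.0007
```

The box touches the bar (5 N at TCP x 0.589). I'll back off, lift out and look.

```bash
python3 -m creep '[{"tx":0.006,"ty":0,"tz":0,"rx":0,"ry":0,"rz":0},{"tx":0.006,"ty":0,"tz":0,"rx":0,"ry":0,"rz":0},{"tx":0,"ty":0,"tz":-0.03,"rx":0,"ry":0,"rz":0},{"tx":0,"ty":0,"tz":-0.05,"rx":0,"ry":0,"rz":0},{"tx":0,"ty":0,"tz":-0.05,"rx":0,"ry":0,"rz":0},{"tx":0,"ty":-0.05,"tz":0,"rx":0,"ry":0,"rz":0},{"tx":-0.02,"ty":-0.043,"tz":0,"rx":0,"ry":0,"rz":0},{"tx":-0.015,"ty":0,"tz":0,"rx":0,"ry":0,"rz":0},{"tx":0,"ty":0,"tz":0,"rx":0,"ry":0,"rz":0}]'
python3 - <<'E'
from cell import env
from h import *
s=env.read_camera("scene"); crop(s,230,110,430,270,4,"pics/s15.png")
c=env.read_camera("top"); crop(c,250,125,430,285,4,"pics/t15.png")
E
```

```text
time_s: 23.65
tool_pos: [0.6136, 0.1327, 0.1719]
tool_rot: [180.0, 0.1, 179.9]
force: [-0.4, -0.2, 0.1]
grip_width: 0.0003
```

View pics/s15.png

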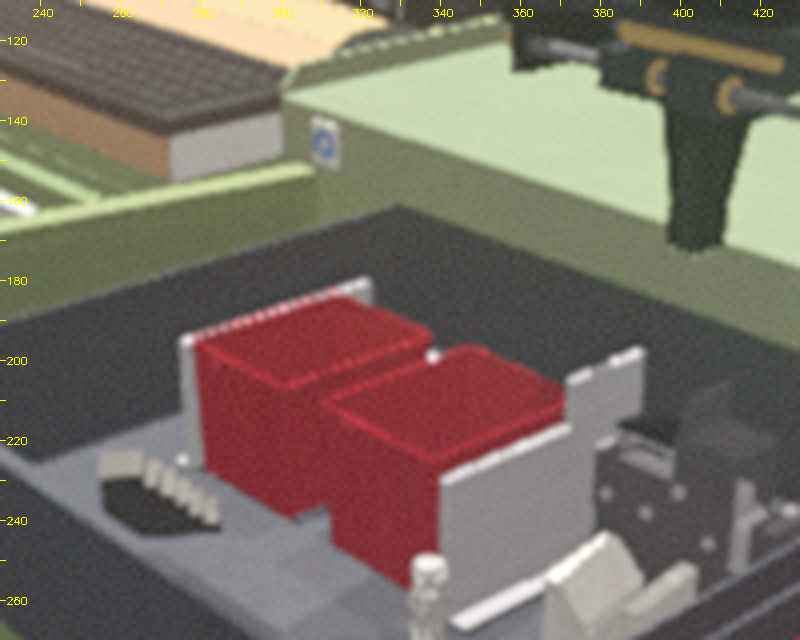

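View pics/t15.png

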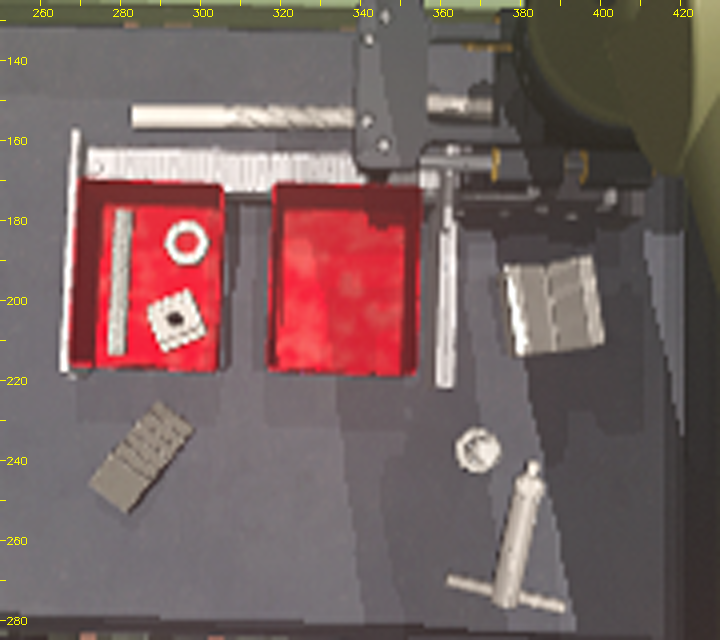

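Both boxes now stand square against the bar (front edges at row 217, new box columns 317–354). I'll lower into the pocket above the pad and push on the plate.

```bash
python3 -m creep '[{"tx":0.001,"ty":0.012,"tz":0,"rx":0,"ry":0,"rz":0},{"tx":0,"ty":0,"tz":0.04,"rx":0,"ry":0,"rz":0},{"tx":0,"ty":0,"tz":0.03,"rx":0,"ry":0,"rz":0},{"tx":0,"ty":0,"tz":0.016,"rx":0,"ry":0,"rz":0},{"tx":0,"ty":0,"tz":0,"rx":0,"ry":0,"rz":0},{"tx":0,"ty":0,"tz":0,"rx":0,"ry":0,"rz":0}]'
python3 -m creep '[{"tx":0,"ty":0.005,"tz":0,"rx":0,"ry":0,"rz":0},{"tx":0,"ty":0.005,"tz":0,"rx":0,"ry":0,"rz":0},{"tx":0,"ty":0.004,"tz":0,"rx":0,"ry":0,"rz":0},{"tx":0,"ty":0.004,"tz":0,"rx":0,"ry":0,"rz":0},{"tx":0,"ty":0,"tz":0,"rx":0,"ry":0,"rz":0}]'
python3 - <<'E'
from cell import env
from h import *
s=env.read_camera("scene"); crop(s,310,130,430,250,5,"pics/s16.png")
E
```

```text
time_s: 24.5
tool_pos: [0.6129, 0.1458, 0.0873]
tool_rot: [180.0, 0.1, -180.0]
force: [0.2, -0.6, 0.5]
grip_width: 0.0006
time_s: 25.12
tool_pos: [0.6121, 0.1615, 0.0863]
tool_rot: [-179.9, -0.0, 179.9]
force: [-0.0, -4.8, 3.6]
grip_width: 0.0002
```

View pics/s16.png

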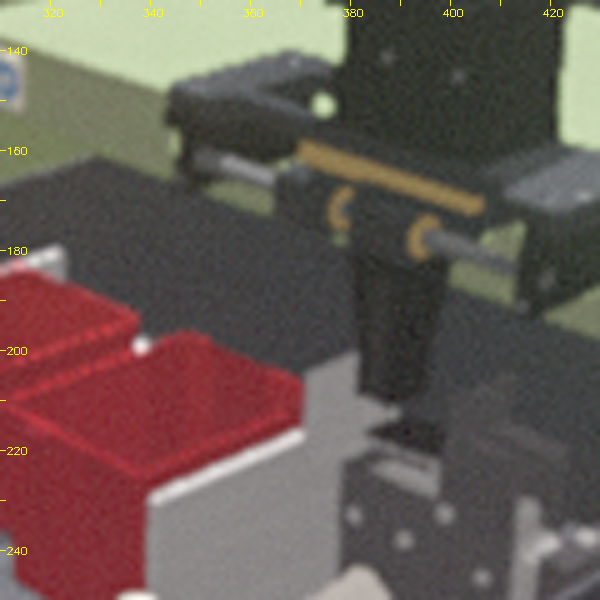

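```bash
python3 -m creep '[{"tx":0,"ty":0.003,"tz":0,"rx":0,"ry":0,"rz":0},{"tx":0,"ty":0.003,"tz":0,"rx":0,"ry":0,"rz":0},{"tx":0,"ty":0.003,"tz":0,"rx":0,"ry":0,"rz":0},{"tx":0,"ty":0.003,"tz":0,"rx":0,"ry":0,"rz":0}]'
python3 -m creep '[{"tx":0,"ty":0.003,"tz":0,"rx":0,"ry":0,"rz":0},{"tx":0,"ty":0.003,"tz":0,"rx":0,"ry":0,"rz":0},{"tx":0,"ty":0.003,"tz":0,"rx":0,"ry":0,"rz":0},{"tx":0,"ty":0,"tz":0,"rx":0,"ry":0,"rz":0}]'
python3 - <<'E'
from cell import env
from h import *
s=env.read_camera("scene"); crop(s,230,110,430,270,4,"pics/s17.png")
c=env.read_camera("top"); crop(c,250,125,430,285,4,"pics/t17.png")
E
```

```text
time_s: 25.68
tool_pos: [0.6123, 0.1737, 0.0861]
tool_rot: [-179.9, 0.0, 179.9]
force: [-0.8, -6.0, 3.4]
grip_width: -0.0
time_s: 26.18
tool_pos: [0.6124, 0.1834, 0.0861]
tool_rot: [-180.0, 0.0, 180.0]
force: [-0.7, -4.5, 2.7]
grip_width: 0.0007
```

View pics/s17.png

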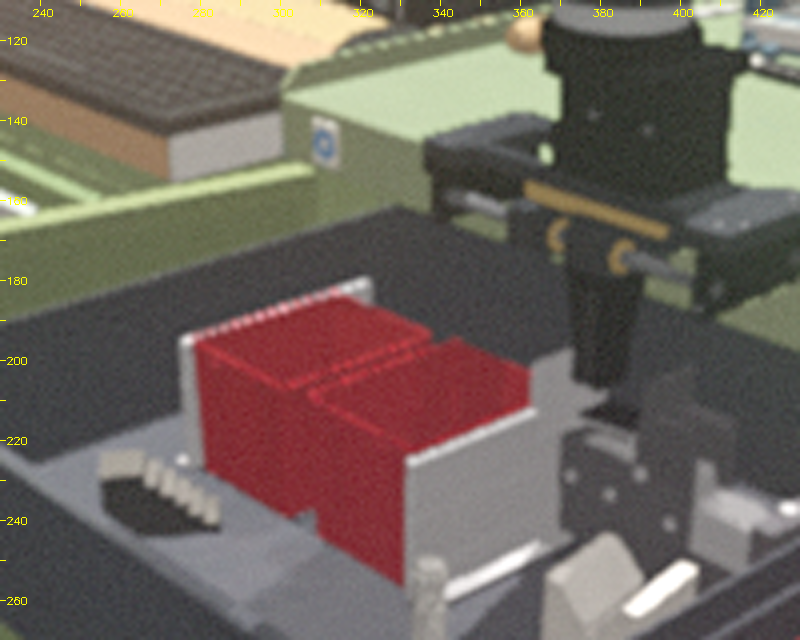

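View pics/t17.png

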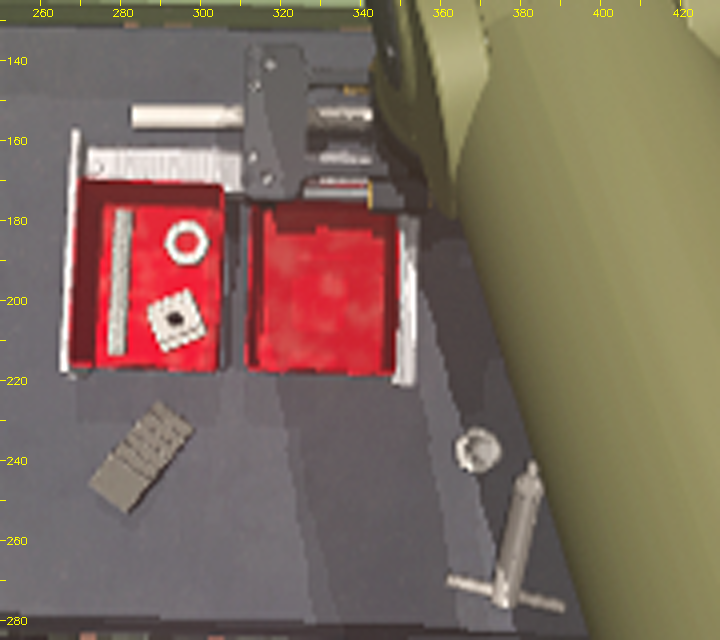

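The box moves along squarely; the remaining gap is columns 305.5–311.5, about 13 mm.

```bash
python3 -m creep '[{"tx":0,"ty":0.003,"tz":0,"rx":0,"ry":0,"rz":0},{"tx":0,"ty":0.003,"tz":0,"rx":0,"ry":0,"rz":0},{"tx":0,"ty":0.002,"tz":0,"rx":0,"ry":0,"rz":0},{"tx":0,"ty":0,"tz":0,"rx":0,"ry":0,"rz":0}]'
python3 -m creep '[{"tx":0,"ty":0.002,"tz":0,"rx":0,"ry":0,"rz":0},{"tx":0,"ty":0,"tz":0,"rx":0,"ry":0,"rz":0},{"tx":0,"ty":0,"tz":0,"rx":0,"ry":0,"rz":0}]'
python3 -m creep '[{"tx":0,"ty":0.002,"tz":0,"rx":0,"ry":0,"rz":0},{"tx":0,"ty":0,"tz":0,"rx":0,"ry":0,"rz":0},{"tx":0,"ty":0,"tz":0,"rx":0,"ry":0,"rz":0}]'
python3 - <<'E'
from cell import env
from h import *
s=env.read_camera("scene"); crop(s,230,110,430,270,4,"pics/s18.png")
c=env.read_camera("top"); crop(c,250,125,430,285,4,"pics/t18.png")
E
```

```text
time_s: 26.78
tool_pos: [0.6125, 0.1916, 0.0861]
tool_rot: [-180.0, 0.1, 180.0]
force: [-0.2, -3.7, 2.4]
grip_width: 0.0006
time_s: 27.15
tool_pos: [0.6125, 0.1935, 0.0861]
tool_rot: [-180.0, 0.1, 180.0]
force: [1.3, -5.0, 3.1]
grip_width: 0.0004
time_s: 27.52
tool_pos: [0.6125, 0.1956, 0.086]
tool_rot: [-180.0, 0.1, 180.0]
force: [1.1, -5.3, 2.9]
grip_width: 0.0005
```

View pics/t18.png

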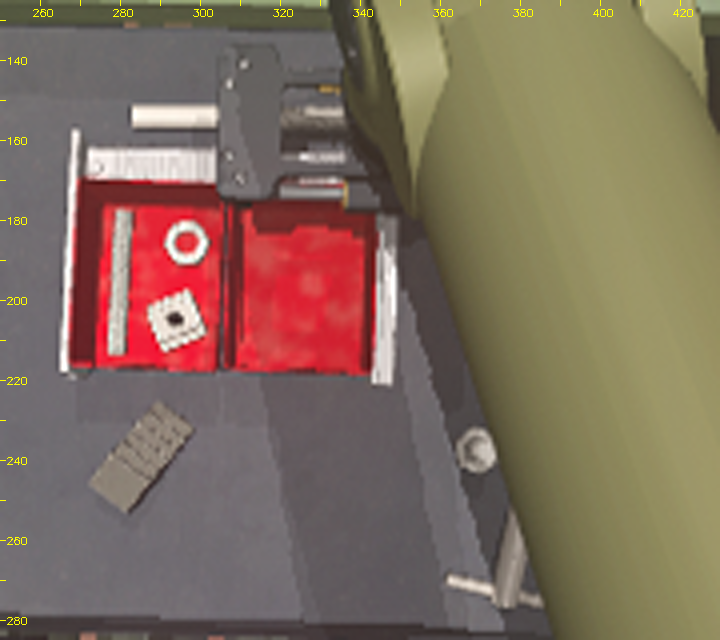

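```bash
python3 -m creep '[{"tx":0,"ty":0.0015,"tz":0,"rx":0,"ry":0,"rz":0},{"tx":0,"ty":0,"tz":0,"rx":0,"ry":0,"rz":0},{"tx":0,"ty":0,"tz":0,"rx":0,"ry":0,"rz":0}]'
python3 -m creep '[{"tx":0,"ty":0.0015,"tz":0,"rx":0,"ry":0,"rz":0},{"tx":0,"ty":0,"tz":0,"rx":0,"ry":0,"rz":0},{"tx":0,"ty":0,"tz":0,"rx":0,"ry":0,"rz":0}]'
```

```text
time_s: 28.0
tool_pos: [0.6125, 0.1969, 0.086]
tool_rot: [-180.0, 0.1, 180.0]
force: [1.3, -4.9, 3.4]
grip_width: 0.0005
time_s: 28.38
tool_pos: [0.6126, 0.1984, 0.0861]
tool_rot: [-180.0, 0.1, 179.9]
force: [1.2, -5.3, 3.2]
grip_width: 0.0005
```

```bash
python3 -m creep '[{"tx":0,"ty":0.0015,"tz":0,"rx":0,"ry":0,"rz":0},{"tx":0,"ty":0,"tz":0,"rx":0,"ry":0,"rz":0},{"tx":0,"ty":0,"tz":0,"rx":0,"ry":0,"rz":0}]'
python3 - <<'E'
from cell import env
from h import *
s=env.read_camera("scene"); crop(s,260,160,380,260,6,"pics/s19.png")
c=env.read_camera("top"); crop(c,255,145,365,235,7,"pics/t19.png")
E
```

```text
time_s: 28.75
tool_pos: [0.6126, 0.2001, 0.0861]
tool_rot: [-180.0, 0.1, 180.0]
force: [0.2, -4.6, 2.1]
grip_width: 0.0002
```

View pics/s19.png

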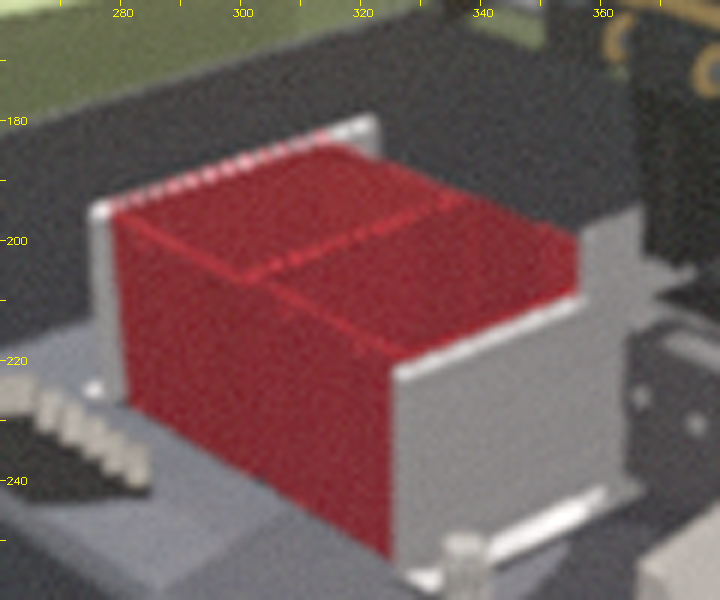

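View pics/t19.png

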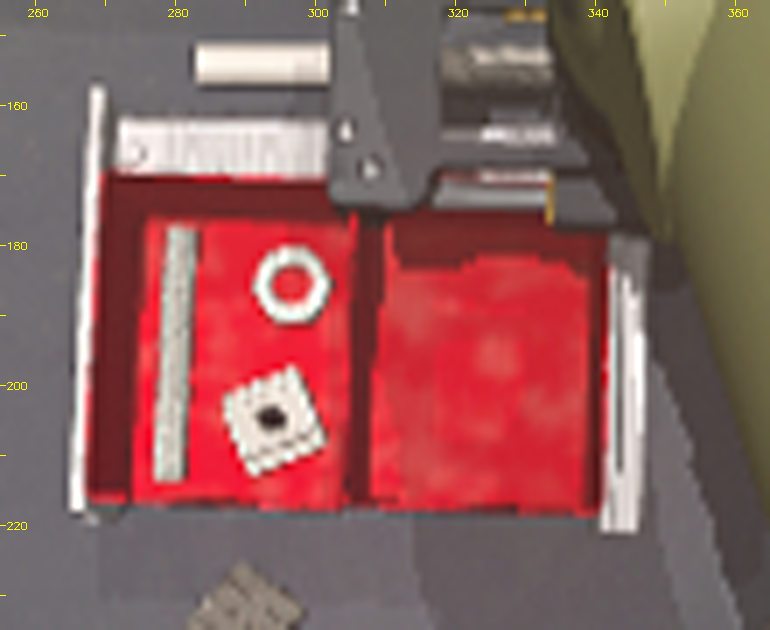

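The boxes now look adjacent and the row box sits against the end plate. I'll take 1 mm steps until the force rises.

```bash
python3 -m creep '[{"tx":0,"ty":0.001,"tz":0,"rx":0,"ry":0,"rz":0},{"tx":0,"ty":0,"tz":0,"rx":0,"ry":0,"rz":0},{"tx":0,"ty":0,"tz":0,"rx":0,"ry":0,"rz":0}]'
python3 -m creep '[{"tx":0,"ty":0.001,"tz":0,"rx":0,"ry":0,"rz":0},{"tx":0,"ty":0,"tz":0,"rx":0,"ry":0,"rz":0},{"tx":0,"ty":0,"tz":0,"rx":0,"ry":0,"rz":0}]'
```

```text
time_s: 29.22
tool_pos: [0.6126, 0.2009, 0.086]
tool_rot: [-180.0, 0.1, 179.9]
force: [0.9, -5.3, 2.5]
grip_width: 0.0003
time_s: 29.6
tool_pos: [0.6126, 0.2018, 0.0861]
tool_rot: [-180.0, 0.1, 179.9]
force: [1.4, -5.5, 2.5]
grip_width: 0.0004
```

```bash
python3 -m creep '[{"tx":0,"ty":0.001,"tz":0,"rx":0,"ry":0,"rz":0},{"tx":0,"ty":0,"tz":0,"rx":0,"ry":0,"rz":0},{"tx":0,"ty":0,"tz":0,"rx":0,"ry":0,"rz":0}]'
python3 - <<'E'
from cell import env
from h import *
s=env.read_camera("scene"); crop(s,260,160,380,260,6,"pics/s20.png")
c=env.read_camera("top"); crop(c,255,145,365,235,7,"pics/t20.png")
P=lambda n,u,v,z:print(n,unproj(c,(u,v),z).round(4))
P("plate",341.5,215,.078);P("endplate inner",267.3,217,.078)
E
```

```text
time_s: 29.98
tool_pos: [0.6126, 0.2022, 0.0861]
tool_rot: [-179.9, 0.1, 179.9]
force: [0.2, -6.4, 2.5]
grip_width: 0.0006
plate [0.5077 0.2121 0.078 ]
endplate inner [0.4992 0.3732 0.078 ]
```

View pics/s20.png

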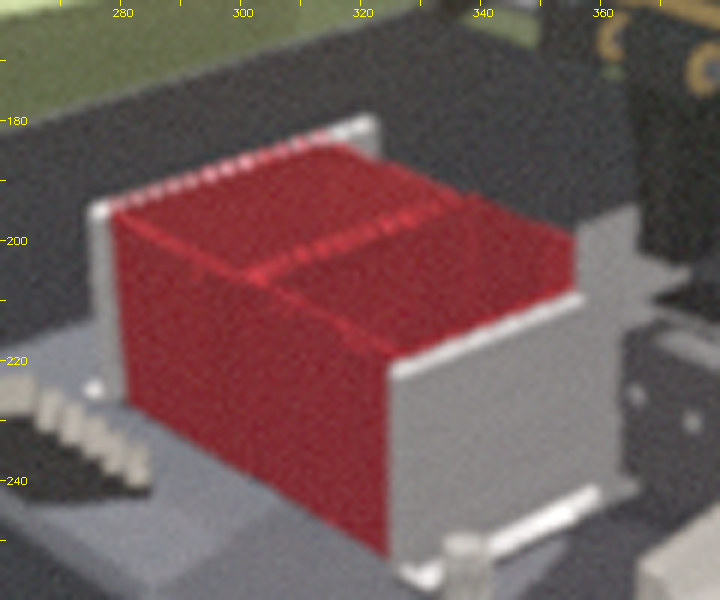

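View pics/t20.png

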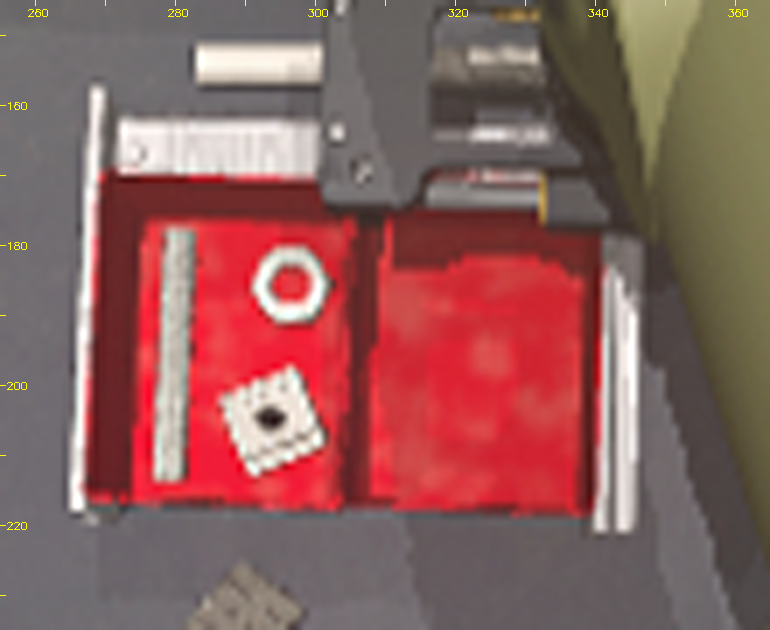

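```bash
python3 -m creep '[{"tx":0,"ty":0.001,"tz":0,"rx":0,"ry":0,"rz":0},{"tx":0,"ty":0,"tz":0,"rx":0,"ry":0,"rz":0},{"tx":0,"ty":0,"tz":0,"rx":0,"ry":0,"rz":0}]'
```

```text
time_s: 30.45
tool_pos: [0.6126, 0.2029, 0.0861]
tool_rot: [-179.9, 0.0, 179.9]
force: [-0.4, -6.5, 2.9]
grip_width: 0.0006
```

```bash
python3 -m creep '[{"tx":0,"ty":0.001,"tz":0,"rx":0,"ry":0,"rz":0},{"tx":0,"ty":0,"tz":0,"rx":0,"ry":0,"rz":0},{"tx":0,"ty":0,"tz":0,"rx":0,"ry":0,"rz":0}]'
python3 - <<'E'
from cell import env
from h import *
s=env.read_camera("scene"); crop(s,260,160,380,260,6,"pics/s21.png")
c=env.read_camera("top"); crop(c,255,145,365,235,7,"pics/t21.png")
E
```

```text
time_s: 30.82
tool_pos: [0.6126, 0.2028, 0.0861]
tool_rot: [-179.8, 0.0, 179.9]
force: [-0.5, -9.3, 3.2]
grip_width: 0.0002
```

View pics/s21.png

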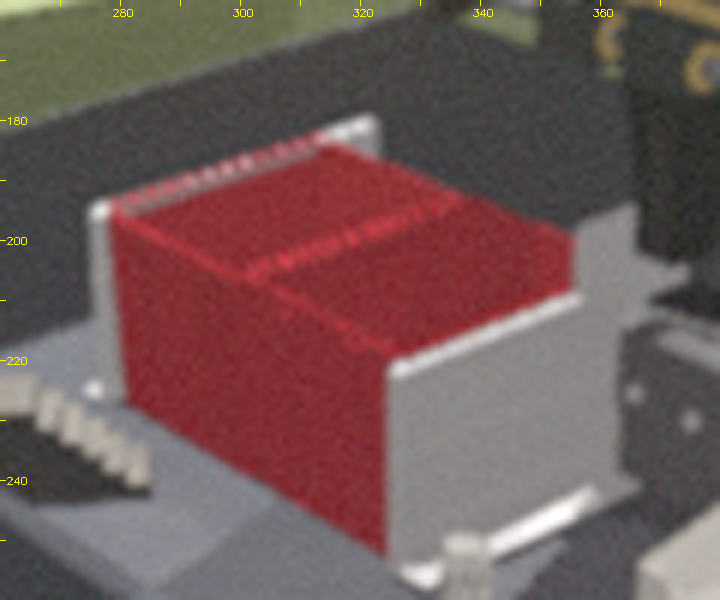

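View pics/t21.png

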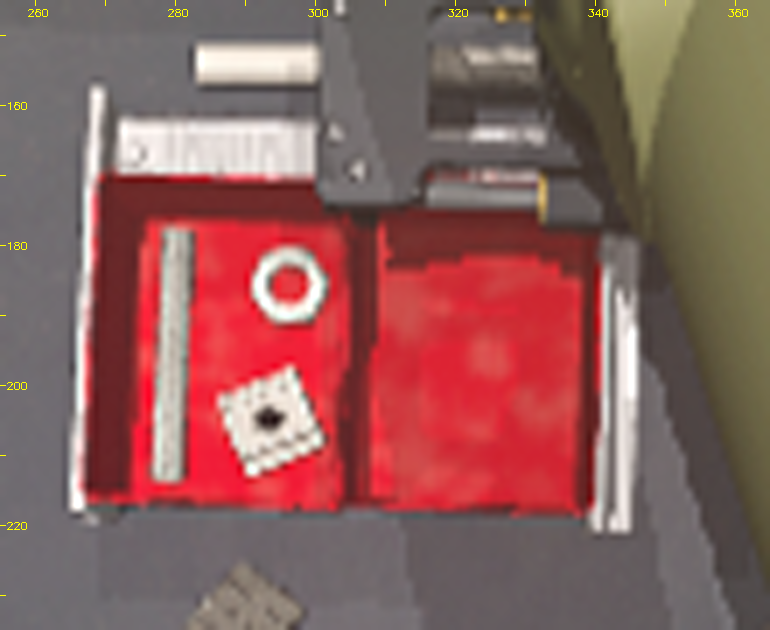

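It stalled: force 9.3 N with no motion, so the row is snug. I'll back off inside the pocket, lift out and check.

```bash
python3 -m creep '[{"tx":0,"ty":-0.005,"tz":0,"rx":0,"ry":0,"rz":0},{"tx":0,"ty":-0.006,"tz":0,"rx":0,"ry":0,"rz":0},{"tx":0,"ty":-0.003,"tz":0,"rx":0,"ry":0,"rz":0},{"tx":0,"ty":0,"tz":-0.01,"rx":0,"ry":0,"rz":0},{"tx":0,"ty":0,"tz":-0.03,"rx":0,"ry":0,"rz":0},{"tx":0,"ty":0,"tz":-0.05,"rx":0,"ry":0,"rz":0},{"tx":0,"ty":0,"tz":-0.05,"rx":0,"ry":0,"rz":0},{"tx":0,"ty":-0.04,"tz":0,"rx":0,"ry":0,"rz":0},{"tx":0,"ty":-0.06,"tz":0,"rx":0,"ry":0,"rz":0},{"tx":0,"ty":-0.06,"tz":0,"rx":0,"ry":0,"rz":0},{"tx":0,"ty":-0.04,"tz":0,"rx":0,"ry":0,"rz":0},{"tx":0,"ty":0,"tz":0,"rx":0,"ry":0,"rz":0}]'
python3 - <<'E'
from cell import env
from h import *
s=env.read_camera("scene"); crop(s,250,140,400,270,5,"pics/s22.png")
c=env.read_camera("top"); crop(c,240,125,430,285,4,"pics/t22.png")
E
```

```text
time_s: 32.42
tool_pos: [0.6119, -0.0132, 0.2272]
tool_rot: [-179.9, 0.1, 179.6]
force: [0.4, 0.9, 0.8]
grip_width: 0.0003
```

View pics/s22.png

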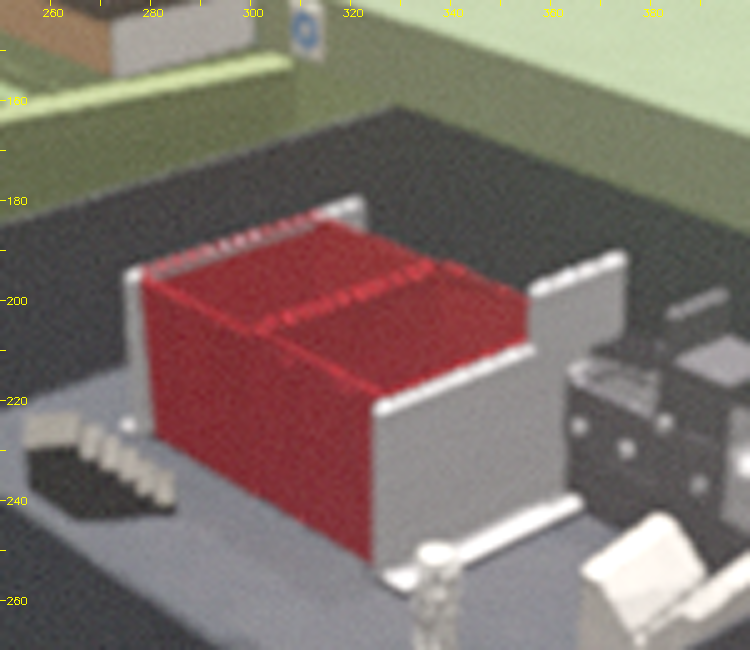

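View pics/t22.png

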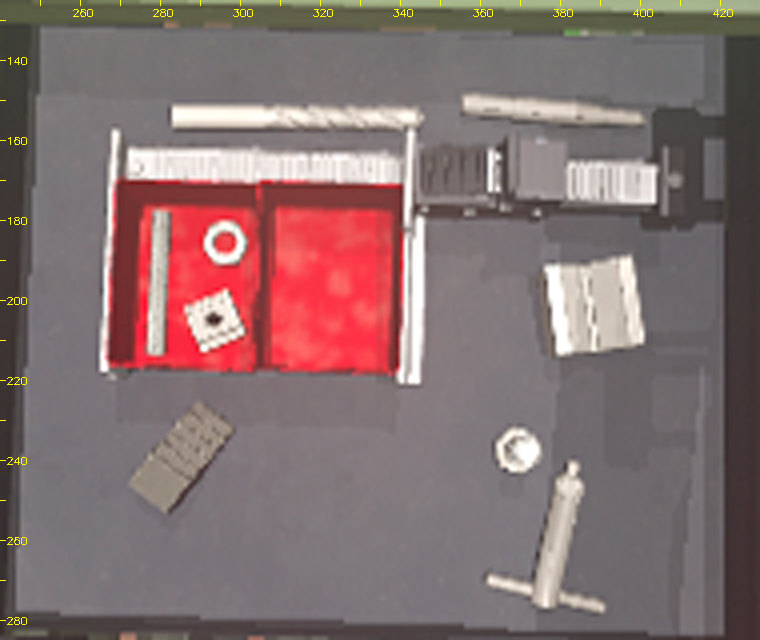

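The row is snug against the end plate: both boxes share a straight front edge at row 217, the plate touches at column 339–340, and the bystanders have not moved. Handing in.

Run:
```python
from cell import env
o=env.get_obs();print(o["time_s"],o["force"]);print(env.sign_off())
```

```text
32.525 [-1.07562916  1.46190753 -0.18073744]
the job is handed in; nothing more can be done
None
```

The empty box is in the row beside the other one, and the stop holds both snug. I handed the job in at 32.5 s with the robot clear of everything.

**What I did**
- **Stop back:** I pressed the release pad until it bottomed out and kept it down at about 17–24 N. The stop then moved back from about 0.092 to 0.198. It came along by friction on the pad; the finger never reached the thumb wall.
- **Box in:** I pushed the empty box straight in from inside, against its back wall, until it met the bar at about 5 N.
- **Stop up:** I pushed the plate up to the row, clicking at about 4–6.5 N, until it stood still at 9.3 N. Then I backed out.

**Last checks:** in the final pictures both boxes are upright, square to the bar and level at the front. They touch each other, and the row touches the end plate and the stop plate. I read the stop at about 0.158. The loose things look unmoved.

**What disagreed**
- **Fingertips:** they proved to be about at the reported tool point, not 25 mm ahead of it. The scene picture and the contact with the pad both showed this, so I worked from what I measured.
- **Pushing height:** I first meant to push the box with the jaws along x, but the gripper body would have come too close to the bench edge behind the drawer. I turned the jaws back along y and pushed with the tip at about 42 mm, roughly mid height rather than below it. The box did not tip.

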